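Seat the carousel's bearing cup and reload the jars

TASK

With the brass drift, and touching the cup with nothing else, tap the bearing cup down into the hub, alternating around its rim so that it never leans more than about 8 degrees (it would jam), until its flange is fully home and square on the hub; then stand the drift back upright in its block. Next set the carousel by its knob level on the hub, spindle in the cup, and load the sample jars that are there one by one, upright and fully down, smallest first, each into the pocket of its own size: the 26 mm jar by the one dot, 34 mm two dots, 42 mm three, 50 mm four (a size may be missing; its pocket stays empty). Leave the other things on the bench where they are.

Things in the scene. Friction and masses are not known exactly. Their poses are not given: they have to be found in the camera images.
- hub: grey round hub housing fixed to the bench, 124 mm across, its flat deck 45 mm above the bench, with a 52 mm bore in the middle (axis vertical); origin on the bore axis at bench level
- cup_depth (a joint): how far the bearing cup has gone into the bore: 0 = flange 18 mm above the deck, about 0.018 m = home, flange on the deck. The cup is a tight fit: about 5 N starts it moving, some 10 N moves the rim at 20 mm/s, faster pushing needs more, and it stays where it is left. A push on one side of the rim drives the cup in and also leans it down on that side (half or more of the rim's travel there is leaning); a push on the opposite side levels it
- bearing_cup: steel bearing cup: a flange with a 51 mm tube below it in the bore; origin at the centre of the flange's underside, 6 mm below point cup_top, z along its axis. Flange: a ring, 64 mm outside, 36 mm bore, 3 mm thick, with a flat rim raised another 3 mm along its outer edge (8 mm wide, 24 to 32 mm off the axis)
- cup_top (a point): on the cup's axis, level with the top of the raised rim: 69 mm above the bench at joint 0, 51 mm when home; z is the cup's axis, vertical when the cup is square. It is already started in the bore, leaning up to 3 degrees. Tap the raised rim, about 28 mm from the axis; strokes of 1.5 to 3 mm are right
- drift: drift: upright round brass rod 16 mm thick with a grey handle on top 24 mm thick (85 to 130 mm above its lower end), 130 mm long in all, about 120 g; origin at the centre of its lower end (the end that taps), z up the rod. It starts standing in its block with its lower end 10 mm above the bench
- drift_block_hole0 (a point): centre of the mouth of the drift's hole in the white 60 x 60 x 40 mm block fixed to the bench; hole 20 mm wide, 30 mm deep, mouth 40 mm above the bench
- park_ring: grey ring fixed to the bench on which the carousel is parked at the start: 92 mm outside, 68 mm inside, 30 mm high; origin at its centre on the bench
- carousel: aluminium carousel, about 0.93 kg: disc 188 mm across and 8 mm thick, black upright round knob in the middle 26 mm thick from 8 to 60 mm above the disc's underside, spindle below 32 mm thick and 18 mm long with a chamfered tip; origin at the centre of the disc's underside, z up. Seated, the disc's underside lies on the cup's raised rim; it can turn freely and any heading is good
- pocket_1 (a point): centre of the floor (8 mm above the disc's underside) of the carousel's pocket with one black dot: a short tube 36 mm outside, 30 mm inside, 10 mm deep, its axis 58 mm from the carousel's axis, in the direction +x of the carousel. Dots are on the disc inside and outside of each pocket
- pocket_2 (a point): centre of the floor (8 mm above the disc's underside) of the carousel's pocket with two black dots: a short tube 44 mm outside, 38 mm inside, 10 mm deep, its axis 58 mm from the carousel's axis, in the direction +y of the carousel. Dots are on the disc inside and outside of each pocket
- pocket_3 (a point): centre of the floor (8 mm above the disc's underside) of the carousel's pocket with three black dots: a short tube 52 mm outside, 46 mm inside, 10 mm deep, its axis 58 mm from the carousel's axis, in the direction -x of the carousel. Dots are on the disc inside and outside of each pocket
- pocket_4 (a point): centre of the floor (8 mm above the disc's underside) of the carousel's pocket with four black dots: a short tube 60 mm outside, 54 mm inside, 10 mm deep, its axis 58 mm from the carousel's axis, in the direction -y of the carousel. Dots are on the disc inside and outside of each pocket
- jar_1: squat round amber sample jar with white cap and paper label, 26 mm thick and 30 mm tall (cap: the top 11 mm, 2 mm narrower), 25 g or so; origin at the centre of its underside, z up. May be absent. Goes into pocket 1
- jar_2: squat round amber sample jar with white cap and paper label, 34 mm thick and 30 mm tall (cap: the top 11 mm, 2 mm narrower), 45 g or so; origin at the centre of its underside, z up. May be absent. Goes into pocket 2
- jar_3: squat round amber sample jar with white cap and paper label, 42 mm thick and 30 mm tall (cap: the top 11 mm, 2 mm narrower), 65 g or so; origin at the centre of its underside, z up. May be absent. Goes into pocket 3
- jar_4: squat round amber sample jar with white cap and paper label, 50 mm thick and 30 mm tall (cap: the top 11 mm, 2 mm narrower), 85 g or so; origin at the centre of its underside, z up. May be absent. Goes into pocket 4
- reagent_a: bystander: amber bottle, 50 mm thick, 85 mm tall; origin under its centre
- reagent_b: bystander: a second such bottle
- beaker: bystander: glass beaker, 70 mm across, 90 mm tall; origin under its centre
- weigh_dish: bystander: plain steel disc (weighing dish) 52 mm across, 14 mm high, lying among the jars; origin under its centre
- tip_box: bystander: blue box 85 x 120 x 60 mm; origin under its centre
- wipes_box: bystander: pale blue box 90 x 170 x 55 mm; origin under its centre
- gel_plate: bystander: flat white plate 80 x 100 x 5 mm; origin under its centre
Mind the look-alikes: they are no part of the job. Several things have the shape of the hub; the one meant has the colours described above.

How it is judged (in metres and radians):
On the way, in this order (a step that is already met when the one before it is completed fails the run):
1. the bearing cup is home and square in the hub, the carousel still away from it (value of joint cup_depth above 0.0165 m and angle between cup_top's own z axis and vertical below 0.04 rad and horizontal distance between carousel and cup_top above 0.1 m), for 0.3 s.
2. the drift stands in its block again (z of drift in the frame of drift_block_hole0 below -0.022 m and horizontal distance between drift and drift_block_hole0 below 0.008 m and angle between drift's own z axis and vertical below 0.2 rad and not (contact force between the fingers and drift above 0.3 N)), for 0.2 s.
3. the carousel sits level on the hub, its spindle in the cup (horizontal distance between carousel and cup_top below 0.006 m and distance between carousel and cup_top below 0.007 m and angle between carousel's own z axis and vertical below 0.06 rad), for 0.3 s.
4. jar 1 stands in pocket 1 of the carousel (distance between jar_1 and pocket_1 below 0.008 m and angle between jar_1's own z axis and vertical below 0.15 rad), for 0.3 s.
5. jar 2 stands in pocket 2 of the carousel (distance between jar_2 and pocket_2 below 0.008 m and angle between jar_2's own z axis and vertical below 0.15 rad), for 0.3 s.
6. jar 3 stands in pocket 3 of the carousel (distance between jar_3 and pocket_3 below 0.008 m and angle between jar_3's own z axis and vertical below 0.15 rad), for 0.3 s.
7. jar 4 stands in pocket 4 of the carousel (distance between jar_4 and pocket_4 below 0.008 m and angle between jar_4's own z axis and vertical below 0.15 rad), for 0.3 s.
At the end, for the whole second after the job is handed in: Cup within 1.5 mm of home, lean under 0.04 rad; carousel on it, centred within 6 mm, level within 0.06 rad; each jar present in its own pocket (underside within 8 mm of the floor's centre, lean under 0.15 rad); drift at least 22 mm deep in its hole; all at rest (all of step 3 and all of step 4 and all of step 5 and all of step 6 and all of step 7 and value of joint cup_depth above 0.0165 m and angle between cup_top's own z axis and vertical below 0.04 rad and linear speed of each of jar_1, jar_2, jar_3, jar_4, carousel, drift below 0.03 m/s and z of drift in the frame of drift_block_hole0 below -0.022 m and horizontal distance between drift and drift_block_hole0 below 0.008 m and angle between drift's own z axis and vertical below 0.2 rad); the robot touches nothing.
It fails at once if the bearing cup leans more than 0.14 rad (8 degrees) and jams (angle between cup_top's own z axis and vertical above 0.14 rad).
It fails at once if the gripper itself presses the bearing cup (contact force between any of the fingers, the arm and bearing_cup above 2 N).
It fails at once if a bystander is shifted by more than 40 mm or knocked over (distance of any of reagent_a, reagent_b, beaker, weigh_dish, tip_box, wipes_box, gel_plate from where it was at the start of the episode above 0.04 m or angle between any of reagent_a, reagent_b, beaker, weigh_dish, tip_box, wipes_box, gel_plate's own z axis and vertical above 0.5 rad).
Of jar_1, jar_2, jar_3, jar_4 only 2 to 4 are there at a start; the rules pass over those that are not, and their reading is None.
At some moment in a run one of jar_1, jar_2, jar_3, jar_4 may be knocked a few centimetres aside while the robot is not near it.
It also fails if it takes over 210 s, if anything falls off the work surface, if the arm or the gripper's body presses on something with over 40 N, if the wrist force passes 120 N, or if a joint passes its speed limit or range.

ROBOT

A 6-joint arm with a two-finger parallel gripper is mounted at the origin on the work surface. World frame = base frame: x ahead of the robot, y to its left, z up, the work surface at z = 0. Lengths are in mm, angles in rad, forces in N, time in s.
With the tool pointing down it reaches from about 350 to 725 mm from the base axis. Payload 4.3 kg.
Tool frame: the origin (TCP) lies on the centre line of the jaws, within the pads' length; the fingertips stand bot.tip_extent ahead of it and the grasp point (between the pads) is the TCP (bot.tip_extent is the distance from the TCP to the fingertips, in mm); z points along the fingers, y is the line along which they close (so a half turn about z gives the same grasp; the last joint's range is limited). The gripper opens to 85 mm and grips with 20 to 120 N. Pads are 22 mm wide; open, the fingers measure 114 mm over their backs; the gripper's body (76 mm by 85 mm) begins 54 mm behind the grasp point. The pads swing forward as they close: fully open they stand 13 mm farther back than shut.
Start: joints at [1.122, 0.377, 0.081, 1.274, 0, 1.46], TCP at [191.112, 542.348, 250.329] pointing down, gripper open.
Joint ranges: [-2.72, 2.72], [-0.84, 1.66], [-1.02, 1.22], [-1.77, 2.12], [-1.37, 1.28], [-3.14, 3.14]. Speed limits (rad/s): [2.57, 2.57, 3.14, 3.14, 3.14, 3.14].

INTERFACE

Orientations are given as [roll, pitch, yaw] about the fixed x, y, z axes, in that order (R = Rz(yaw) Ry(pitch) Rx(roll)).
In Python, from workcell import bot gives the robot as it stands.
- The arm moves only by the tool carry_out, never from a script. Its argument "targets" is a list that holds one entry, the list of rows, each a list of 4 numbers: the shift along the tool's x, y, z in mm, then the turn about the tool's z in degrees. A call has 1 to 20 rows; each row shifts and turns the commanded pose from where the row before left it, along the tool's axes as they then stand; what a row does not reach is not made up. A row lasts 1/8 s, in which the tool goes at most 62.5 mm and 10.7 degrees, less where a joint would pass 70% of its speed; a pose out of reach is approached as far as the arm can. A call is refused whole if a number of a shift passes 62.5 or a number of a turn 10.7, either way. A call with a gripper value outside its range is refused whole. "gripper" is the opening, from 0 (shut) to 1 (fully open), set as the call begins (left out, the last holds). The fingers move at their own pace and stop on an object; "newtons" is the grip in N (left out, the last holds). Time passes only in rows, so rows that do not move let the fingers close. It gives the time, the measured TCP pose, the force, the opening and the grip force at its end, in the units of the state.
- bot.get_obs(): the state, without advancing time (a new reading comes with each control period).
- bot.grab_frame(name): name is "side" or "top"; returns a dict with "color" (420x560x3 uint8, blue, green, red), "fx", "fy", "cx", "cy" (pixels), "T" (4x4, takes a point from camera to world coordinates). Camera axes: x right, y up, looking along -z (the intrinsics and any distortion apply to the point x, -y, -z); pixel columns grow to the right and rows downward; lengths in mm; the calibration is good to about 2 mm. A picture is of the moment at which its call begins. There is no depth.
- bot.close_job(): hands the job in; it is judged then, once.
The state is a dict: "clock": time; "joints": joint angles; "joint_vel": joint speeds; "joint_torque": joint torques, N m; "eef_pos": TCP position; "tcp_rot": TCP orientation; "wrist_force": force on the tool from outside, world axes, zero at the start; "ft_torque": the same for the moment, N m; "opening": opening from 0.0 (shut) to 1.0 (fully open); "finger_force": force on a finger pad.
Only numpy, scipy, OpenCV 4.12 (cv2) and the standard library are available. Lean on these libraries where they do the work, as an engineer would, in place of code of your own. Each camera call takes 0.05 s, during which the arm holds its last target. There are 200 camera calls.

## Working session

There is one attempt and no reset: what is moved stays moved. The work goes in short steps, Python scripts to look and compute and a tool call to move; the robot and the scene stay as the last step left them, time stands still between calls to the robot, and variables do not carry over. Pictures are saved under pics/ and viewed, at most 14 in all, crops included, and the job is handed in when it is done.

Besides the shell and the picture viewer there is one more tool, called as a command line: name --argument value ..., lists and objects as JSON in quotes. carry_out: Moves the arm, as the interface text tells. Its arguments: {"type":"object","properties":{"targets":{"type":"array","items":{"type":"array","items":{"type":"array","items":{"type":"number"}}}},"gripper":{"type":"number"},"newtons":{"type":"number"}},"required":["targets"]}

```bash
mkdir -p pics; cat > h.py <<'E'
import numpy as np, cv2
from workcell import bot
def grab(n):
    f=bot.grab_frame(n); return f
def ray(f,u,v):
    d=np.array([(u-f['cx'])/f['fx'],-(v-f['cy'])/f['fy'],-1.0])
    T=np.array(f['T']); return T[:3,3],T[:3,:3]@d
def onz(f,u,v,z):
    o,d=ray(f,u,v); return o+d*(z-o[2])/d[2]
def proj(f,p):
    T=np.array(f['T']); q=T[:3,:3].T@(np.array(p,float)-T[:3,3])
    return f['cx']+f['fx']*q[0]/-q[2], f['cy']-f['fy']*q[1]/-q[2]
def save(f,n,crop=None,s=1):
    im=f['color']
    if crop: a,b,c,d=crop; im=im[b:d,a:c]
    cv2.imwrite('pics/'+n,cv2.resize(im,None,fx=s,fy=s,interpolation=cv2.INTER_CUBIC))
E
python3 - <<'E'
from h import *
import pickle
for n in('top','side'):
    f=grab(n); save(f,n+'0.png',s=1.4); pickle.dump(f,open(n+'0.pkl','wb'))
    print(n,{k:f[k] for k in f if k not in('color','T')},np.round(f['T'],3).tolist())
print(bot.get_obs(),bot.tip_extent)
E
```

```text
top {'fx': 451.35735138804637, 'fy': 451.35735138804637, 'cx': 284.3227856599596, 'cy': 213.85050822395945} [[0.015, 0.992, -0.125, 332.622], [-1.0, 0.013, -0.022, 35.488], [-0.021, 0.126, 0.992, 1413.28], [0.0, 0.0, 0.0, 1.0]]
side {'fx': 540.8565369999977, 'fy': 540.8565369999977, 'cx': 283.8474018300207, 'cy': 199.07253688883375} [[0.948, 0.176, -0.266, 76.422], [-0.319, 0.49, -0.811, -1204.034], [-0.012, 0.854, 0.521, 857.94], [0.0, 0.0, 0.0, 1.0]]
{'clock': 0.1, 'joints': array([ 1.12168697e+00,  3.78015440e-01,  7.97733111e-02,  1.27441263e+00,
       -3.11834298e-06,  1.46050199e+00]), 'joint_vel': array([-0.00187983, -0.00186013,  0.00259025, -0.00107431, -0.00044254,
       -0.00081873]), 'joint_torque': array([ 1.01446436e-03, -4.64694893e+01,  2.70582587e+01,  1.20273753e-02,
       -2.27899527e-04,  8.97800106e-06]), 'eef_pos': array([190.86274017, 541.81161547, 249.44511255]), 'tcp_rot': array([-3.13974517e+00, -2.01459524e-04,  2.80277745e+00]), 'wrist_force': array([ 0.0286853 ,  0.6961198 , -0.11709749]), 'ft_torque': array([-0.00962257,  0.01966971,  0.01627575]), 'finger_force': 0.0, 'opening': 0.9974036863273406} 19.0
```

View pics/top0.png

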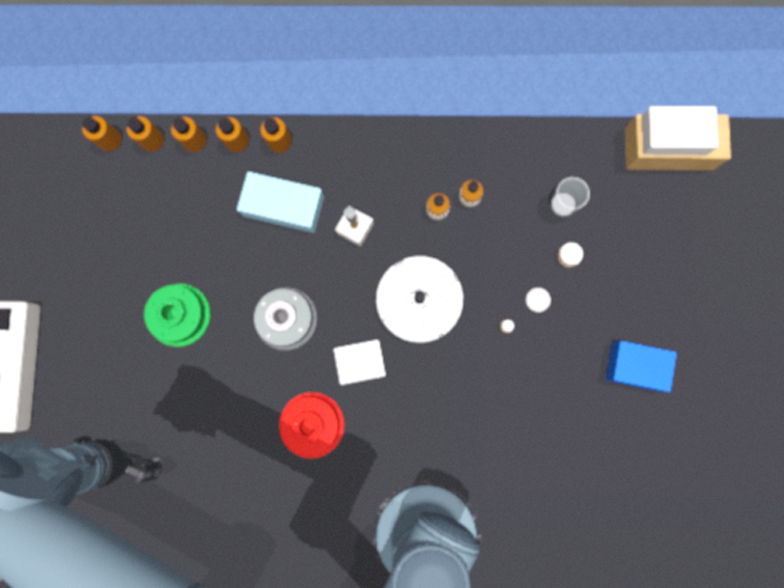

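View pics/side0.png

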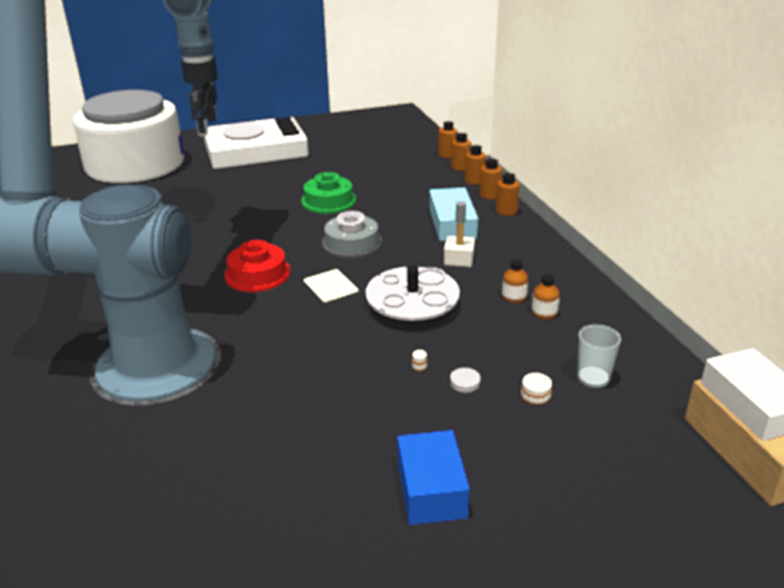

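Side view: the grey hub is at (350,233)/1.4, next to green (328,192)/1.4 and red (257,265)/1.4 look-alikes. The drift and its block are at (460,240)/1.4, and the carousel is at (412,292)/1.4. There are two jars, small at (419,360)/1.4 and large at (536,388)/1.4; the plain disc at (465,380)/1.4 is the weigh dish.
Candidates in the top view (px at 1.4x):
- **Hub:** grey (285,319), green (177,315), red (311,425). I choose grey.
- **Jars:** (508,326) and (571,254). The disc at (538,300) is the dish, and the amber bottles at (438,206) and (471,193) are reagents.

I'll check the choice in a close crop.

```bash
python3 - <<'E'
from h import *
import pickle
t=pickle.load(open('top0.pkl','rb')); s=pickle.load(open('side0.pkl','rb'))
def c(f,x,y,w,h,k): return cv2.resize(f['color'][y:y+h,x:x+w],None,fx=k,fy=k,interpolation=cv2.INTER_CUBIC)
A=c(t,175,135,100,75*0+120,4)   # hub & drift top
A=c(t,175,140,100,75,4); A2=c(t,175,200,100,75,4)
B=c(s,225,140,100,75,4); C=c(t,340,170,100,75,4)
cv2.imwrite('pics/m1.png',np.vstack([np.hstack([A,A2]),np.hstack([B,C])]))
for n,u,v,z in[('hub',285/1.4,319/1.4,45),('cup',281/1.4,317/1.4,69),('drift top',349/1.4,213/1.4,140),('block',354/1.4,228/1.4,40),('car',420/1.4,299/1.4,38),('jS',508/1.4,326/1.4,30),('jL',571/1.4,254/1.4,30),('dish',538/1.4,300/1.4,14)]:
    print(n,onz(t,u,v,z).round(1))
E
```

```text
hub [459.4 312.5  45. ]
cup [461.4 316.4  69. ]
drift top [672.7 168.6 140. ]
block [665.3 167.1  40. ]
car [508.1  18.4  38. ]
jS [ 452.  -174.7   30. ]
jL [ 613.9 -314.8   30. ]
dish [ 512.3 -244.    14. ]
```

View pics/m1.png

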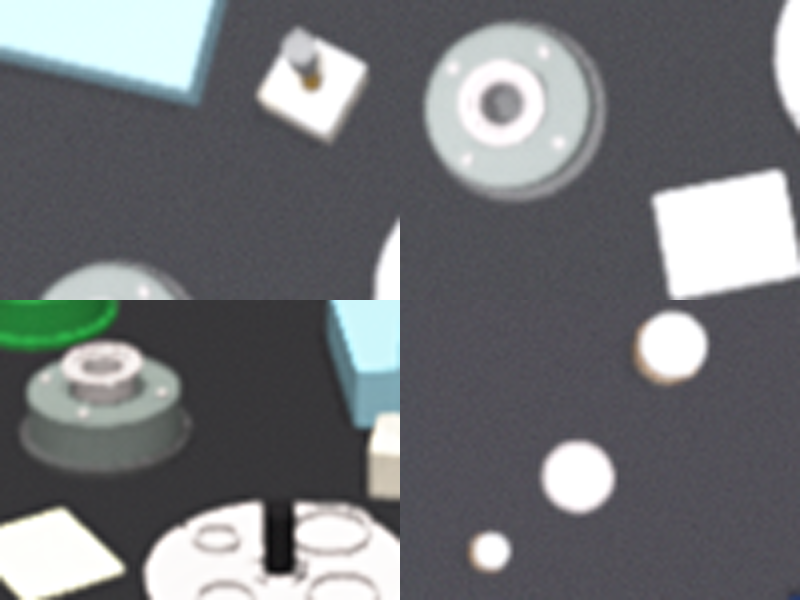

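The crop confirms the choice: grey hub with a steel cup, bright ring near crop centre (500,102), i.e. px (300,225)/... in the top view. The brass rod in the white block stands beneath a grey handle at (300,45) in the crop. The jars show amber rims, while the dish does not. Next I measure precisely.

```bash
cat >> h.py <<'E'
K=4
def blob(f,box,fn,pick=None):
    """largest (or nearest to pick) blob of mask fn(upsampled image float BGR) in box -> centre px, eq. diameter px, contour px"""
    x0,y0,x1,y1=[int(round(v)) for v in box]
    im=cv2.resize(f['color'][y0:y1,x0:x1],None,fx=K,fy=K,interpolation=cv2.INTER_CUBIC).astype(int)
    m=fn(im).astype(np.uint8)
    cs,_=cv2.findContours(m,cv2.RETR_EXTERNAL,cv2.CHAIN_APPROX_NONE)
    c=max(cs,key=cv2.contourArea)
    M=cv2.moments(c); a=M['m00']
    tr=lambda p:(np.array(p,float)+.5)/K-.5+np.array([x0,y0])
    hull=cv2.convexHull(c)
    e=cv2.fitEllipse(hull if len(hull)>=5 else c)
    return dict(c=tr((M['m10']/a,M['m01']/a)),d=2*np.sqrt(a/np.pi)/K,pts=tr(c[:,0,:]),e=(tr(e[0]),np.array(e[1])/K,e[2]))
def circ(f,b,z):
    """world circle centre/diameter of contour points on plane z"""
    P=np.array([onz(f,u,v,z)[:2] for u,v in b['pts']]).astype(np.float32)
    e=cv2.fitEllipse(P); return np.array(e[0]),np.array(e[1])
gray=lambda im:im.min(axis=2)
E
python3 - <<'E'
from h import *
import pickle
t=pickle.load(open('top0.pkl','rb')); s=pickle.load(open('side0.pkl','rb'))
def show(n,f,box,fn,z):
    b=blob(f,box,fn); c,d=circ(f,b,z); print(n,'px',b['c'].round(1),'world',c.round(1),'d',d.round(1))
w=lambda th:(lambda im:gray(im)>th)
show('hub deck',t,(175,200,229,255),w(105),45)
show('cup top',t,(186,212,216,242),w(215),69)
show('jS',t,(350,225,374,245),w(150),30)
show('jL',t,(395,170,422,195),w(150),30)
show('dish',t,(374,203,396,226),w(150),14)
show('car',t,(262,177,337,250),w(150),38)
show('car s',s,(255,185,335,235),w(120),38)
show('knob',t,(285,195,315,225),lambda im:im.max(axis=2)<110,90)
show('block',t,(235,145,268,178),lambda im:(gray(im)>185),40)
show('handle top',t,(240,143,262,170),lambda im:(gray(im)>140)&(gray(im)<195),140)
show('jS s',s,(290,245,310,258),w(150),30)
show('jL s',s,(365,263,400,281),w(150),30)
for n,box in(('px jS',(355,228,370,238)),):
    print(t['color'][box[1]:box[3],box[0]:box[2]].min(axis=2))
E
```

```text
hub deck px [203.3 227.2] world [461.9 313.7] d [137.4 141.4]
cup top px [199.4 225.3] world [464.8 320.5] d [65.9 67.5]
jS px [362.4 232.3] world [ 453.8 -173.3] d [28.4 29. ]
jL px [407.8 180.9] world [ 615.6 -314.5] d [52.4 54. ]
dish px [384.  213.7] world [ 514.1 -243.2] d [55.3 55.9]
car px [299.3 213.3] world [509.8  20.6] d [191.5 192.3]
car s px [294.4 209.4] world [508.2  15.9] d [193.3 198.7]
knob px [299.3 211.8] world [506.8  21.2] d [16.6 22.9]
block px [252.6 160.3] world [673.4 168. ] d [72.9 74. ]
handle top px [251.8 157.6] world [657.4 161.4] d [20.7 29.9]
jS s px [299.2 253.4] world [ 452.7 -176.3] d [24.9 34.9]
jL s px [383.2 273.3] world [ 615.1 -316.9] d [49.3 56.9]
[[ 81  81  80  88 110 140 174 188 185 170 131  95  84  80  78]
 [ 80  78  92 113 161 213 241 249 247 235 200 141  91  83  78]
 [ 75  82 107 149 208 253 255 255 255 255 243 193 123  84  79]
 [ 81  81 109 167 231 255 255 255 255 255 255 226 149  85  79]
 [ 76  81 102 174 238 255 255 255 255 255 255 241 167  89  81]
 [ 77  82 104 170 236 255 255 255 255 255 255 237 162  86  81]
 [ 76  78  98 154 220 255 255 255 255 255 255 213 134  84  81]
 [ 77  73  95 129 187 234 255 255 255 255 230 168  99  84  80]
 [ 77  74  86 107 140 181 215 229 231 218 178 116  85  79  80]
 [ 79  78  80  87 104 123 143 154 157 143 114  87  80  84  82]]
```

```bash
python3 - <<'E'
from h import *
import pickle
t=pickle.load(open('top0.pkl','rb')); s=pickle.load(open('side0.pkl','rb'))
w=lambda th:(lambda im:gray(im)>th)
print('block c',onz(t,252.7,159.9,40).round(1),'handle top',onz(t,249.1,150.9,140).round(1))
for th in(180,200,215):
  for n,f,box in(('t',t,(186,212,216,242)),('s',s,(236,148,264,170))):
    b=blob(f,box,w(th)); c,d=circ(f,b,69); print('cup',n,th,b['e'][0].round(1),c.round(1),d.round(1))
for th in(150,165): 
  b=blob(t,(175,200,229,255),w(th)); c,d=circ(t,b,45); print('deck',th,c.round(1),d.round(1))
  b=blob(s,(225,145,280,190),lambda im:im[...,1]>th-10);c,d=circ(s,b,45); print('deck s',c.round(1),d.round(1))
A=cv2.resize(s['color'][140:200,300:350],None,fx=8,fy=8,interpolation=cv2.INTER_CUBIC)
B=cv2.resize(t['color'][140:200,235:275],None,fx=8,fy=8,interpolation=cv2.INTER_CUBIC)
cv2.imwrite('pics/m2.png',np.hstack([A,B]))
E
```

```text
block c [674.7 167.8  40. ] handle top [676.4 169.2 140. ]
cup t 180 [201.1 226.3] [461.6 316.6] [103.3 104.4]
cup s 180 [249.9 155.7] [462.9 318.2] [65.5 70.6]
cup t 200 [200.8 226.7] [460.3 319.6] [ 95.1 101. ]
cup s 200 [249.9 155.7] [463.2 318.4] [62.6 65.8]
cup t 215 [199.4 225.3] [464.8 320.5] [65.9 67.5]
cup s 215 [250.  155.6] [463.1 318. ] [55.8 58.5]
deck 150 [464.3 319.9] [123.1 126. ]
deck s [465.8 328.2] [116.4 146. ]
deck 165 [464.5 320. ] [121.5 123.1]
deck s [466.  328.9] [114.4 141.7]
```

View pics/m2.png

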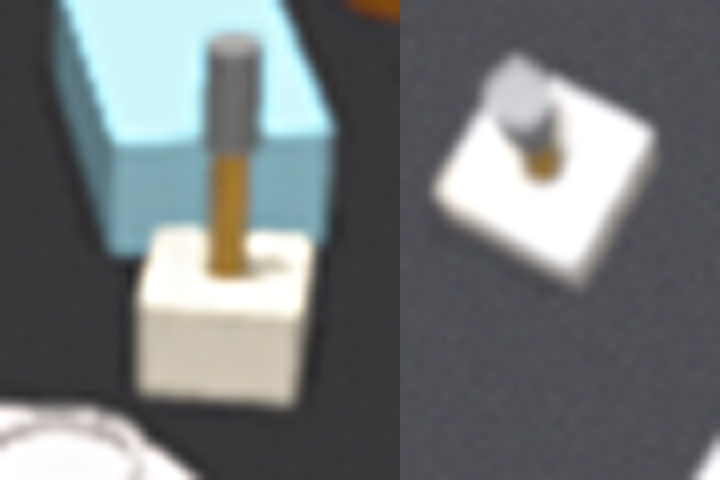

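Both views agree: the block mouth and drift are at about (675,168), and the cup axis at about (464,319). In the crop, the handle top is at (235,42) in the side view and (518,93) in the top view. The jars are the 26 mm and the 50 mm ones, judged against the 52 mm dish. Moving over the drift.

carry_out --targets '[[[0,0,0,-9.7],[0,0,0,-9.7],[-40.4,-31.1,4.2,0],[-40.4,-31.1,4.2,0],[-40.4,-31.1,4.2,0],[-40.4,-31.1,4.2,0],[-40.4,-31.1,4.2,0],[-40.4,-31.1,4.2,0],[-40.4,-31.1,4.2,0],[-40.4,-31.1,4.2,0],[-40.4,-31.1,4.2,0],[-40.4,-31.1,4.2,0],[-40.4,-31.1,4.2,0],[-40.4,-31.1,4.2,0],[0,0,0,0],[0,0,0,0],[0,0,0,0]]]' --gripper 1

```text
clock: 2.22
eef_pos: [674.9, 170.2, 200.2]
tcp_rot: [3.141, -0.0, -3.14]
wrist_force: [-0.8, 0.3, -0.3]
opening: 1.003
finger_force: 0.0
```

```bash
cat >> h.py <<'E'
def to(x,y,z,yaw=np.pi):
    o=bot.get_obs(); p=np.array(o['eef_pos']); r=o['tcp_rot']
    from scipy.spatial.transform import Rotation as R
    Rm=R.from_euler('xyz',r).as_matrix(); d=np.array([x,y,z])-p
    dy=(yaw-r[2]+np.pi)%(2*np.pi)-np.pi
    print('p',p.round(1),'rot',np.round(r,4),'F',np.round(o['wrist_force'],1),'op',round(o['opening'],3),'ff',round(o['finger_force'],1),'t',round(o['clock'],2))
    print(' shift(after turn)',[round(v,1) for v in (-(d[0]*-1)*-1 if 0 else (d@np.array([np.cos(yaw),np.sin(yaw),0])),d@np.array([np.sin(yaw),-np.cos(yaw),0]),-d[2])],'turn deg',round(-np.degrees(dy),1))
E
python3 - <<'E'
from h import *
import pickle
s=pickle.load(open('side0.pkl','rb'));t=pickle.load(open('top0.pkl','rb'))
print(onz(s,328.9,144.8,140),onz(t,249.2,151.1,140))
to(675.5,168.5,150)
f=grab('side'); x=cv2.resize(f['color'][90:200,280:380],None,fx=5,fy=5,interpolation=cv2.INTER_CUBIC); cv2.imwrite('pics/g1.png',x)
E
```

```text
[674.21795631 169.12286717 140.        ] [675.82207856 168.94169619 140.        ]
p [674.9 170.2 200.2] rot [ 3.1413e+00 -4.0000e-04 -3.1403e+00] F [-0.8  0.3 -0.3] op 1.003 ff 0.0 t 2.23
 shift(after turn) [np.float64(-0.6), np.float64(-1.7), np.float64(50.2)] turn deg 0.1
```

View pics/g1.png

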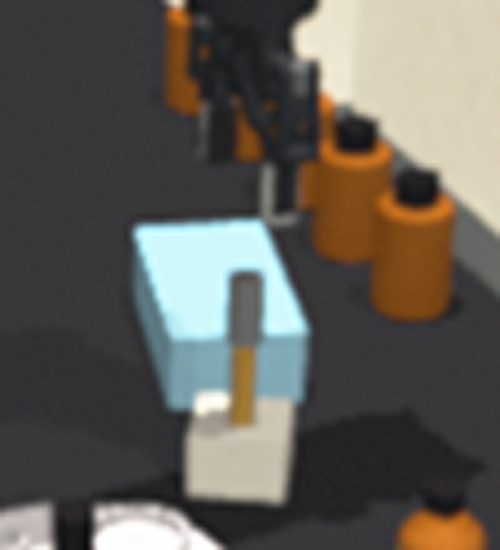

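The crop shows the open fingers at (220,140) and (280,200), above the handle top at (245,275), with nothing in between. Descending to grasp height.

carry_out --targets '[[[0,-1.2,22,0],[0,0,30,0],[0,0,25,0],[0,0,5,0],[0,0,0,0],[0,0,0,0]]]'

```text
clock: 3.02
eef_pos: [676.7, 168.2, 119.7]
tcp_rot: [3.141, 0.003, -3.141]
wrist_force: [0.2, 0.5, 1.3]
opening: 1.0
finger_force: 0.0
```

carry_out --targets '[[[0,0,0,0],[0,0,0,0],[0,0,0,0],[0,0,0,0],[0,0,0,0],[0,0,0,0],[0,0,0,0],[0,0,0,0]]]' --gripper 0 --newtons 80

```text
clock: 4.03
eef_pos: [676.1, 167.9, 118.2]
tcp_rot: [3.141, 0.001, 3.141]
wrist_force: [0.6, 0.1, 2.7]
opening: 0.263
finger_force: 78.2
```

Drift gripped, with its tip 108 mm below the TCP. Lifting it and moving over the cup's +x rim point.

carry_out --targets '[[[0,0,-10,0],[0,0,-20,0],[0,0,-30,0],[0,0,-30,0],[0,0,-2,0],[15,12,0,0],[30,25,0,0],[31,26,0,0],[31,26,0,0],[31,25,0,0],[31,25,0,0],[15,12,0,0],[0,0,0,0],[0,0,0,0],[0,0,0,0]]]'

```text
clock: 5.9
eef_pos: [492.9, 318.1, 209.7]
tcp_rot: [-3.141, 0.0, 3.14]
wrist_force: [-0.7, -0.0, -1.7]
opening: 0.259
finger_force: 78.4
```

```bash
python3 - <<'E'
from h import *
to(492,319,188)
f=grab('side'); g=grab('top')
a=cv2.resize(f['color'][100:190,220:290],None,fx=6,fy=6,interpolation=cv2.INTER_CUBIC)
b=cv2.resize(g['color'][180:270,160:222],None,fx=6,fy=6,interpolation=cv2.INTER_CUBIC)
cv2.imwrite('pics/g2.png',np.hstack([a,b]))
p=bot.get_obs()['eef_pos']
print('tip expected side px',proj(f,[p[0],p[1],p[2]-108.2]),proj(f,[464,319,69]))
E
```

```text
p [492.9 318.1 209.7] rot [-3.1414e+00  4.0000e-04  3.1397e+00] F [-0.7 -0.  -1.7] op 0.259 ff 78.4 t 5.9
 shift(after turn) [np.float64(0.9), np.float64(0.9), np.float64(21.7)] turn deg -0.1
tip expected side px (np.float64(258.3673335228847), np.float64(145.09078419148761)) (np.float64(250.15366657144617), np.float64(155.44633659400958))
```

View pics/g2.png

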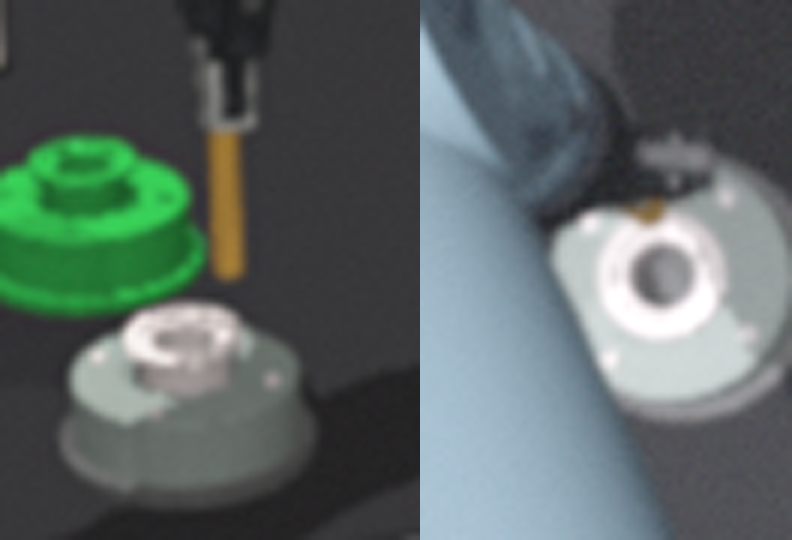

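The side crop shows the brass tip at (228,275), within 1 px of its predicted place over the +x rim; the cup rim is at (183,330). Starting with a light levelling pass at tip z≈68.3 on +x and then −x.

carry_out --targets '[[[0,0.9,15,0],[0,0,13,0],[0,0,2,0],[0,0,1.6,0],[0,0,1.6,0],[0,0,0,0],[0,0,0,0],[0,0,0,0]]]'

```text
clock: 7.0
eef_pos: [492.0, 319.8, 177.1]
tcp_rot: [3.141, 0.001, 3.141]
wrist_force: [-0.5, -1.5, 0.8]
opening: 0.264
finger_force: 78.4
```

carry_out --targets '[[[0,0,-8,0],[28,0,0,0],[28,0,0,0],[0,0,0,0],[0,0,5,0],[0,0,1.5,0],[0,0,1.5,0],[0,0,0,0],[0,0,0,0],[0,0,0,0]]]'

```text
clock: 8.25
eef_pos: [435.9, 319.8, 176.7]
tcp_rot: [3.142, 0.0, 3.141]
wrist_force: [0.5, 0.3, -1.4]
opening: 0.259
finger_force: 78.4
```

carry_out --targets '[[[0,0,-8,0],[-14,14,0,0],[-14,14,0,0],[0,0,0,0],[0,0,5,0],[0,0,1.5,0],[0,0,1.5,0],[0,0,0,0],[0,0,0,0],[0,0,0,0]]]'

```text
clock: 9.5
eef_pos: [463.7, 347.6, 176.8]
tcp_rot: [-3.141, -0.0, 3.141]
wrist_force: [-1.6, -0.7, 1.1]
opening: 0.262
finger_force: 78.4
```

carry_out --targets '[[[0,0,-8,0],[0,-28,0,0],[0,-28,0,0],[0,0,0,0],[0,0,5,0],[0,0,1.5,0],[0,0,1.5,0],[0,0,0,0],[0,0,0,0],[0,0,0,0]]]'

```text
clock: 10.75
eef_pos: [463.9, 291.8, 176.7]
tcp_rot: [3.142, 0.0, 3.141]
wrist_force: [-0.6, -1.1, -2.1]
opening: 0.26
finger_force: 78.6
```

High on +x and +y (contact there only), so the levelling works. Next stage: 2 mm lower, same round.

carry_out --targets '[[[0,0,-8,0],[-14,14,0,0],[-14,14,0,0],[0,0,0,0],[0,0,6,0],[0,0,2,0],[0,0,2,0],[0,0,0,0],[0,0,0,0]]]'

```text
clock: 11.88
eef_pos: [491.7, 319.5, 174.8]
tcp_rot: [-3.141, -0.0, 3.141]
wrist_force: [-1.5, 0.0, 2.6]
opening: 0.262
finger_force: 78.9
```

carry_out --targets '[[[0,0,-8,0],[28,0,0,0],[28,0,0,0],[0,0,0,0],[0,0,4,0],[0,0,2,0],[0,0,2,0],[0,0,0,0],[0,0,0,0]]]'

```text
clock: 13.0
eef_pos: [436.3, 319.9, 174.9]
tcp_rot: [3.141, 0.001, 3.141]
wrist_force: [0.5, 0.4, 1.8]
opening: 0.261
finger_force: 78.9
```

carry_out --targets '[[[0,0,-8,0],[-14,14,0,0],[-14,14,0,0],[0,0,0,0],[0,0,4,0],[0,0,2,0],[0,0,2,0],[0,0,0,0],[0,0,0,0]]]'

```text
clock: 14.12
eef_pos: [463.7, 347.6, 174.8]
tcp_rot: [-3.141, -0.0, 3.141]
wrist_force: [-1.0, -0.3, 0.4]
opening: 0.259
finger_force: 78.8
```

carry_out --targets '[[[0,0,-8,0],[0,-28,0,0],[0,-28,0,0],[0,0,0,0],[0,0,4,0],[0,0,2,0],[0,0,2,0],[0,0,0,0],[0,0,0,0]]]'

```text
clock: 15.25
eef_pos: [463.8, 292.1, 174.7]
tcp_rot: [3.141, 0.0, -3.141]
wrist_force: [0.5, 0.3, -0.9]
opening: 0.263
finger_force: 78.9
```

Touches now register on nearly all points at the same level, so I continue with further rounds.

carry_out --targets '[[[0,0,-8,0],[-14,14,0,0],[-14,14,0,0],[0,0,0,0],[0,0,6,0],[0,0,2,0],[0,0,2,0],[0,0,0,0],[0,0,0,0],[0,0,-8,0],[28,0,0,0],[28,0,0,0],[0,0,0,0],[0,0,4,0],[0,0,2,0],[0,0,2,0],[0,0,0,0],[0,0,0,0]]]'

```text
clock: 17.5
eef_pos: [436.4, 320.0, 172.9]
tcp_rot: [3.141, 0.001, 3.141]
wrist_force: [-0.2, -0.1, 1.8]
opening: 0.263
finger_force: 79.0
```

carry_out --targets '[[[0,0,-8,0],[-14,14,0,0],[-14,14,0,0],[0,0,0,0],[0,0,4,0],[0,0,2,0],[0,0,2,0],[0,0,0,0],[0,0,0,0],[0,0,-8,0],[0,-28,0,0],[0,-28,0,0],[0,0,0,0],[0,0,4,0],[0,0,2,0],[0,0,2,0],[0,0,0,0],[0,0,0,0]]]'

```text
clock: 19.75
eef_pos: [463.9, 292.2, 172.7]
tcp_rot: [3.141, 0.0, -3.141]
wrist_force: [-0.3, 1.2, 0.0]
opening: 0.26
finger_force: 78.9
```

carry_out --targets '[[[0,0,-8,0],[-14,14,0,0],[-14,14,0,0],[0,0,0,0],[0,0,6,0],[0,0,2,0],[0,0,2,0],[0,0,0,0],[0,0,0,0],[0,0,-8,0],[28,0,0,0],[28,0,0,0],[0,0,0,0],[0,0,4,0],[0,0,2,0],[0,0,2,0],[0,0,0,0],[0,0,0,0]]]'

```text
clock: 22.0
eef_pos: [436.4, 320.0, 170.9]
tcp_rot: [3.141, 0.001, 3.141]
wrist_force: [-0.1, -0.0, 1.8]
opening: 0.261
finger_force: 79.2
```

carry_out --targets '[[[0,0,-8,0],[-14,14,0,0],[-14,14,0,0],[0,0,0,0],[0,0,4,0],[0,0,2,0],[0,0,2,0],[0,0,0,0],[0,0,0,0],[0,0,-8,0],[0,-28,0,0],[0,-28,0,0],[0,0,0,0],[0,0,4,0],[0,0,2,0],[0,0,2,0],[0,0,0,0],[0,0,0,0]]]'

```text
clock: 24.25
eef_pos: [463.9, 292.2, 170.8]
tcp_rot: [3.141, 0.0, -3.141]
wrist_force: [0.4, 0.3, -0.2]
opening: 0.26
finger_force: 79.0
```

```bash
python3 - <<'E'
from h import *
to(464,291,172.8)
f=grab('side')
cv2.imwrite('pics/g3.png',cv2.resize(f['color'][100:190,220:290],None,fx=6,fy=6,interpolation=cv2.INTER_CUBIC))
E
```

```text
p [463.9 292.2 170.8] rot [ 3.1410e+00  1.0000e-04 -3.1415e+00] F [ 0.4  0.3 -0.2] op 0.26 ff 79.0 t 24.25
 shift(after turn) [np.float64(-0.1), np.float64(-1.2), np.float64(-2.0)] turn deg 0.0
```

View pics/g3.png

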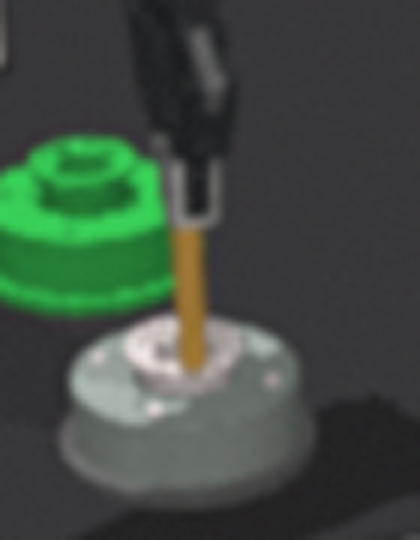

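The crop shows the drift on the −y rim at (193,370), with the cup clearly lower and about level; rim centre is near (183,350). I'll quantify the rim height by projection.

```bash
python3 - <<'E'
from h import *
f=grab('side')
for z in(69,63,57,51): 
    print(z,[tuple(((np.array(proj(f,[464+32*np.cos(a),319+32*np.sin(a),z]))-[220,100]+.5)*6).round(0)) for a in np.radians([0,90,180,270])])
E
```

```text
69 [(np.float64(241.0), np.float64(327.0)), (np.float64(168.0), np.float64(311.0)), (np.float64(126.0), np.float64(345.0)), (np.float64(200.0), np.float64(361.0))]
63 [(np.float64(241.0), np.float64(336.0)), (np.float64(169.0), np.float64(321.0)), (np.float64(127.0), np.float64(355.0)), (np.float64(201.0), np.float64(371.0))]
57 [(np.float64(242.0), np.float64(346.0)), (np.float64(169.0), np.float64(331.0)), (np.float64(128.0), np.float64(365.0)), (np.float64(201.0), np.float64(381.0))]
51 [(np.float64(242.0), np.float64(356.0)), (np.float64(170.0), np.float64(340.0)), (np.float64(128.0), np.float64(375.0)), (np.float64(202.0), np.float64(391.0))]
```

The rim's back edge at about y=318 matches z≈63, as expected. Four more 2 mm rounds.

carry_out --targets '[[[0,0,-8,0],[-14,14,0,0],[-14,14,0,0],[0,0,0,0],[0,0,6,0],[0,0,2,0],[0,0,2,0],[0,0,0,0],[0,0,0,0],[0,0,-8,0],[28,0,0,0],[28,0,0,0],[0,0,0,0],[0,0,4,0],[0,0,2,0],[0,0,2,0],[0,0,0,0],[0,0,0,0]]]'

```text
clock: 26.6
eef_pos: [436.4, 320.0, 168.9]
tcp_rot: [3.141, 0.001, 3.141]
wrist_force: [0.6, 0.2, 2.3]
opening: 0.261
finger_force: 79.3
```

carry_out --targets '[[[0,0,-8,0],[-14,14,0,0],[-14,14,0,0],[0,0,0,0],[0,0,4,0],[0,0,2,0],[0,0,2,0],[0,0,0,0],[0,0,0,0],[0,0,-8,0],[0,-28,0,0],[0,-28,0,0],[0,0,0,0],[0,0,4,0],[0,0,2,0],[0,0,2,0],[0,0,0,0],[0,0,0,0]]]'

```text
clock: 28.85
eef_pos: [463.9, 292.2, 168.7]
tcp_rot: [3.141, 0.0, -3.141]
wrist_force: [-0.6, 0.4, -0.3]
opening: 0.26
finger_force: 79.1
```

carry_out --targets '[[[0,0,-8,0],[-14,14,0,0],[-14,14,0,0],[0,0,0,0],[0,0,6,0],[0,0,2,0],[0,0,2,0],[0,0,0,0],[0,0,0,0],[0,0,-8,0],[28,0,0,0],[28,0,0,0],[0,0,0,0],[0,0,4,0],[0,0,2,0],[0,0,2,0],[0,0,0,0],[0,0,0,0]]]'

```text
clock: 31.1
eef_pos: [436.4, 320.0, 166.9]
tcp_rot: [3.141, 0.001, 3.141]
wrist_force: [-0.1, 0.3, 2.7]
opening: 0.263
finger_force: 79.4
```

carry_out --targets '[[[0,0,-8,0],[-14,14,0,0],[-14,14,0,0],[0,0,0,0],[0,0,4,0],[0,0,2,0],[0,0,2,0],[0,0,0,0],[0,0,0,0],[0,0,-8,0],[0,-28,0,0],[0,-28,0,0],[0,0,0,0],[0,0,4,0],[0,0,2,0],[0,0,2,0],[0,0,0,0],[0,0,0,0]]]'

```text
clock: 33.35
eef_pos: [463.9, 292.2, 166.8]
tcp_rot: [3.141, 0.0, -3.141]
wrist_force: [-0.4, -0.6, -0.1]
opening: 0.261
finger_force: 79.1
```

carry_out --targets '[[[0,0,-8,0],[-14,14,0,0],[-14,14,0,0],[0,0,0,0],[0,0,6,0],[0,0,2,0],[0,0,2,0],[0,0,0,0],[0,0,0,0],[0,0,-8,0],[28,0,0,0],[28,0,0,0],[0,0,0,0],[0,0,4,0],[0,0,2,0],[0,0,2,0],[0,0,0,0],[0,0,0,0]]]'

```text
clock: 35.6
eef_pos: [436.4, 320.0, 164.9]
tcp_rot: [3.141, 0.001, 3.141]
wrist_force: [-0.7, -0.1, 2.0]
opening: 0.256
finger_force: 79.4
```

carry_out --targets '[[[0,0,-8,0],[-14,14,0,0],[-14,14,0,0],[0,0,0,0],[0,0,4,0],[0,0,2,0],[0,0,2,0],[0,0,0,0],[0,0,0,0],[0,0,-8,0],[0,-28,0,0],[0,-28,0,0],[0,0,0,0],[0,0,4,0],[0,0,2,0],[0,0,2,0],[0,0,0,0],[0,0,0,0]]]'

```text
clock: 37.85
eef_pos: [463.9, 292.2, 164.7]
tcp_rot: [3.141, 0.0, -3.141]
wrist_force: [-0.9, 0.6, -0.8]
opening: 0.26
finger_force: 79.2
```

carry_out --targets '[[[0,0,-8,0],[-14,14,0,0],[-14,14,0,0],[0,0,0,0],[0,0,6,0],[0,0,2,0],[0,0,2,0],[0,0,0,0],[0,0,0,0],[0,0,-8,0],[28,0,0,0],[28,0,0,0],[0,0,0,0],[0,0,4,0],[0,0,2,0],[0,0,2,0],[0,0,0,0],[0,0,0,0]]]'

```text
clock: 40.1
eef_pos: [436.4, 320.0, 162.9]
tcp_rot: [3.141, 0.001, 3.141]
wrist_force: [0.2, -0.1, 2.1]
opening: 0.264
finger_force: 79.5
```

carry_out --targets '[[[0,0,-8,0],[-14,14,0,0],[-14,14,0,0],[0,0,0,0],[0,0,4,0],[0,0,2,0],[0,0,2,0],[0,0,0,0],[0,0,0,0],[0,0,-8,0],[0,-28,0,0],[0,-28,0,0],[0,0,0,0],[0,0,4,0],[0,0,2,0],[0,0,2,0],[0,0,0,0],[0,0,0,0]]]'

```text
clock: 42.35
eef_pos: [463.9, 292.2, 162.8]
tcp_rot: [3.141, 0.0, -3.141]
wrist_force: [-0.3, 1.6, -0.0]
opening: 0.26
finger_force: 79.2
```

carry_out --targets '[[[0,0,-8,0],[-14,14,0,0],[-14,14,0,0],[0,0,0,0],[0,0,6,0],[0,0,2,0],[0,0,2,0],[0,0,0,0],[0,0,0,0],[0,0,-8,0],[28,0,0,0],[28,0,0,0],[0,0,0,0],[0,0,4,0],[0,0,2,0],[0,0,2,0],[0,0,0,0],[0,0,0,0]]]'

```text
clock: 44.6
eef_pos: [436.4, 320.0, 160.9]
tcp_rot: [3.141, 0.001, 3.141]
wrist_force: [0.3, 0.8, 2.1]
opening: 0.259
finger_force: 79.5
```

carry_out --targets '[[[0,0,-8,0],[-14,14,0,0],[-14,14,0,0],[0,0,0,0],[0,0,4,0],[0,0,2,0],[0,0,2,0],[0,0,0,0],[0,0,0,0],[0,0,-8,0],[0,-28,0,0],[0,-28,0,0],[0,0,0,0],[0,0,4,0],[0,0,2,0],[0,0,2,0],[0,0,0,0],[0,0,0,0]]]'

```text
clock: 46.85
eef_pos: [463.9, 292.2, 160.7]
tcp_rot: [3.141, 0.0, -3.141]
wrist_force: [-1.1, 0.3, -0.1]
opening: 0.262
finger_force: 79.2
```

carry_out --targets '[[[0,0,-8,0],[-14,14,0,0],[-14,14,0,0],[0,0,0,0],[0,0,6,0],[0,0,2,0],[0,0,1.5,0],[0,0,0,0],[0,0,0,0]]]'

```text
clock: 47.98
eef_pos: [491.6, 319.4, 159.3]
tcp_rot: [-3.141, -0.0, 3.141]
wrist_force: [0.1, -2.6, 2.4]
opening: 0.26
finger_force: 79.5
```

carry_out --targets '[[[0,0,-8,0],[28,0,0,0],[28,0,0,0],[0,0,0,0],[0,0,4,0],[0,0,2,0],[0,0,2,0],[0,0,0,0],[0,0,0,0]]]'

```text
clock: 49.1
eef_pos: [436.4, 319.9, 159.4]
tcp_rot: [3.141, 0.001, 3.141]
wrist_force: [1.0, -0.6, 2.4]
opening: 0.259
finger_force: 79.5
```

carry_out --targets '[[[0,0,-8,0],[-14,14,0,0],[-14,14,0,0],[0,0,0,0],[0,0,4,0],[0,0,2,0],[0,0,2,0],[0,0,0,0],[0,0,0,0]]]'

```text
clock: 50.22
eef_pos: [463.7, 347.6, 159.2]
tcp_rot: [-3.141, -0.0, 3.141]
wrist_force: [-1.0, -0.4, 0.1]
opening: 0.263
finger_force: 79.3
```

carry_out --targets '[[[0,0,-8,0],[0,-28,0,0],[0,-28,0,0],[0,0,0,0],[0,0,4,0],[0,0,2,0],[0,0,2,0],[0,0,0,0],[0,0,0,0]]]'

```text
clock: 51.35
eef_pos: [463.8, 292.2, 159.2]
tcp_rot: [3.141, 0.0, -3.141]
wrist_force: [-0.7, 0.8, -0.8]
opening: 0.264
finger_force: 79.2
```

No hard stop yet; another 1 mm round.

carry_out --targets '[[[0,0,-8,0],[-14,14,0,0],[-14,14,0,0],[0,0,0,0],[0,0,5,0],[0,0,2,0],[0,0,2,0],[0,0,0,0],[0,0,0,0]]]'

```text
clock: 52.48
eef_pos: [491.6, 319.3, 158.7]
tcp_rot: [-3.141, 0.0, 3.141]
wrist_force: [-2.2, -1.5, 5.1]
opening: 0.263
finger_force: 79.9
```

carry_out --targets '[[[0,0,-8,0],[28,0,0,0],[28,0,0,0],[0,0,0,0],[0,0,4,0],[0,0,2,0],[0,0,2,0],[0,0,0,0],[0,0,0,0]]]'

```text
clock: 53.6
eef_pos: [436.6, 319.9, 158.8]
tcp_rot: [3.141, 0.001, 3.141]
wrist_force: [-0.3, -0.8, 4.0]
opening: 0.259
finger_force: 79.8
```

carry_out --targets '[[[0,0,-8,0],[-14,14,0,0],[-14,14,0,0],[0,0,0,0],[0,0,4,0],[0,0,2,0],[0,0,2,0],[0,0,0,0],[0,0,0,0]]]'

```text
clock: 54.72
eef_pos: [463.6, 347.4, 158.8]
tcp_rot: [-3.141, 0.0, 3.141]
wrist_force: [-2.0, -2.9, 4.9]
opening: 0.262
finger_force: 79.9
```

carry_out --targets '[[[0,0,-8,0],[0,-28,0,0],[0,-28,0,0],[0,0,0,0],[0,0,4,0],[0,0,2,0],[0,0,2,0],[0,0,0,0],[0,0,0,0]]]'

```text
clock: 55.85
eef_pos: [464.1, 292.4, 158.7]
tcp_rot: [3.141, 0.001, -3.141]
wrist_force: [-1.8, -1.0, 3.8]
opening: 0.261
finger_force: 79.9
```

All four points now resist at the same height (158.7–158.8), so the flange looks home. One firm confirming round.

carry_out --targets '[[[0,0,-8,0],[-14,14,0,0],[-14,14,0,0],[0,0,0,0],[0,0,5,0],[0,0,2,0],[0,0,2,0],[0,0,0,0],[0,0,0,0]]]'

```text
clock: 56.98
eef_pos: [491.5, 319.3, 158.5]
tcp_rot: [-3.141, 0.001, 3.141]
wrist_force: [-2.6, -1.9, 7.3]
opening: 0.256
finger_force: 80.4
```

carry_out --targets '[[[0,0,-8,0],[28,0,0,0],[28,0,0,0],[0,0,0,0],[0,0,4,0],[0,0,2,0],[0,0,2,0],[0,0,0,0],[0,0,0,0]]]'

```text
clock: 58.1
eef_pos: [436.9, 319.9, 158.6]
tcp_rot: [3.141, 0.002, 3.141]
wrist_force: [-2.5, -2.1, 8.3]
opening: 0.261
finger_force: 80.7
```

carry_out --targets '[[[0,0,-8,0],[-14,14,0,0],[-14,14,0,0],[0,0,0,0],[0,0,4,0],[0,0,2,0],[0,0,2,0],[0,0,0,0],[0,0,0,0]]]'

```text
clock: 59.22
eef_pos: [463.6, 347.3, 158.6]
tcp_rot: [-3.142, 0.001, 3.141]
wrist_force: [-2.3, -2.2, 6.7]
opening: 0.264
finger_force: 80.4
```

carry_out --targets '[[[0,0,-8,0],[0,-28,0,0],[0,-28,0,0],[0,0,0,0],[0,0,4,0],[0,0,2,0],[0,0,2,0],[0,0,0,0],[0,0,0,0]]]'

```text
clock: 60.35
eef_pos: [464.2, 292.4, 158.5]
tcp_rot: [3.141, 0.002, -3.141]
wrist_force: [-1.9, -0.8, 7.6]
opening: 0.262
finger_force: 80.6
```

The cup is home and square: 158.5–158.6 at all four points with 8–10 N. Returning the drift above its block.

carry_out --targets '[[[0,0,-20,0],[0,0,-20,0],[-10,-6,-12,0],[-30,-17.6,0,0],[-36,-21,0,0],[-36,-21,0,0],[-36,-21,0,0],[-36,-21,0,0],[-18,-10.5,0,0],[-10,-6,0,0],[0,0,0,0],[0,0,0,0],[0,0,0,0]]]'

```text
clock: 61.98
eef_pos: [675.1, 168.4, 209.5]
tcp_rot: [3.141, -0.0, -3.141]
wrist_force: [-0.3, -0.9, -1.1]
opening: 0.261
finger_force: 79.5
```

```bash
python3 - <<'E'
from h import *
to(676,168,180)
f=grab('side'); g=grab('top')
a=cv2.resize(f['color'][120:210,300:360],None,fx=6,fy=6,interpolation=cv2.INTER_CUBIC)
b=cv2.resize(f['color'][120:210,220:290],None,fx=6,fy=6,interpolation=cv2.INTER_CUBIC)
cv2.imwrite('pics/g4.png',np.hstack([a,b]))
p=bot.get_obs()['eef_pos']
q=lambda P:((np.array(proj(f,P))-[300,120]+.5)*6).round(0)
print('tip px',q([p[0],p[1],p[2]-107.9]),'mouth',q([674.7,168.4,40]),'rim51',[(((np.array(proj(f,[464+32*np.cos(a),319+32*np.sin(a),51]))-[220,120]+.5)*6)).round(0) for a in np.radians([0,90,180,270])])
E
```

```text
p [675.1 168.4 209.5] rot [ 3.1414e+00 -1.0000e-04 -3.1407e+00] F [-0.3 -0.9 -1.1] op 0.261 ff 79.5 t 61.98
 shift(after turn) [np.float64(-0.9), np.float64(-0.4), np.float64(29.5)] turn deg 0.1
tip px [177. 220.] mouth [172. 325.] rim51 [array([242., 236.]), array([170., 220.]), array([128., 255.]), array([202., 271.])]
```

View pics/g4.png

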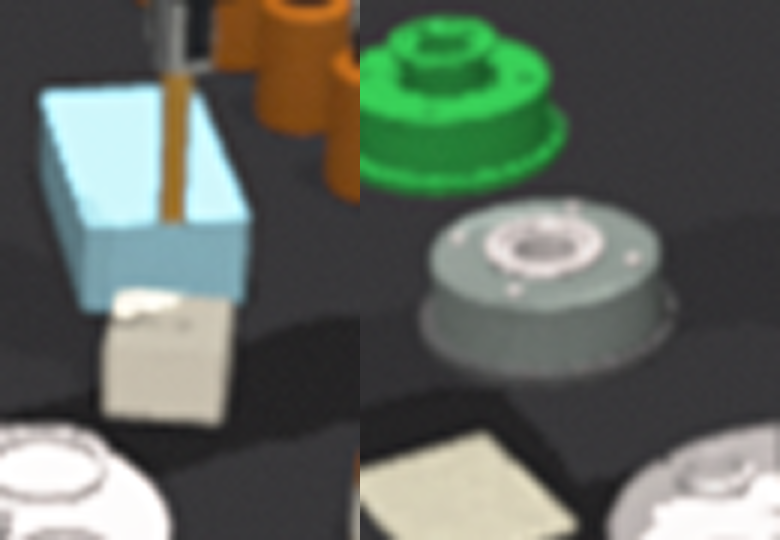

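The cup rim is seated flush on the deck at crop (543,245). The drift tip at (174,218) hangs above the hole at about (175,322). Inserting, with a force check partway.

carry_out --targets '[[[-0.9,-0.4,20,0],[0,0,25,0],[0,0,17,0],[0,0,5,0],[0,0,4,0],[0,0,0,0],[0,0,0,0]]]'

```text
clock: 62.95
eef_pos: [677.2, 167.3, 139.1]
tcp_rot: [3.141, 0.001, 3.141]
wrist_force: [0.0, 0.4, -1.1]
opening: 0.265
finger_force: 79.5
```

carry_out --targets '[[[0,0,2,0],[0,0,2,0],[0,0,0,0],[0,0,0,0]]]'

```text
clock: 63.45
eef_pos: [676.7, 167.2, 134.1]
tcp_rot: [3.142, -0.0, 3.141]
wrist_force: [0.3, -0.1, -1.2]
opening: 0.262
finger_force: 79.5
```

In the hole with no resistance (tip at 26). Lowering to 118.5 and releasing.

carry_out --targets '[[[0,0,5,0],[0,0,5,0],[0,0,4,0],[0,0,1.3,0],[0,0,0,0],[0,0,0,0],[0,0,0,0]]]'

```text
clock: 64.32
eef_pos: [676.9, 167.3, 119.1]
tcp_rot: [3.141, 0.0, 3.141]
wrist_force: [0.4, 0.2, -1.5]
opening: 0.26
finger_force: 79.5
```

carry_out --targets '[[[0,0,0,0],[0,0,0,0],[0,0,0,0],[0,0,0,0],[0,0,0,0],[0,0,0,0]]]' --gripper 1

```text
clock: 65.08
eef_pos: [676.7, 167.2, 118.9]
tcp_rot: [3.142, 0.0, 3.141]
wrist_force: [1.1, 0.8, -0.7]
opening: 1.001
finger_force: 0.0
```

carry_out --targets '[[[0,0,-15,0],[0,0,-30,0],[0,0,-40,0],[0,0,0,0],[0,0,0,0]]]'

```text
clock: 65.7
eef_pos: [676.9, 167.3, 204.5]
tcp_rot: [3.141, 0.001, 3.141]
wrist_force: [0.1, 0.3, -0.3]
opening: 1.001
finger_force: 0.0
```

```bash
python3 - <<'E'
from h import *
to(508,18.5,160)
f=grab('side');g=grab('top')
w=lambda th:(lambda im:gray(im)>th)
b=blob(g,(262,177,337,250),w(150));print('car top',b['c'],*circ(g,b,38))
b=blob(f,(255,185,335,235),w(120));print('car side',b['c'],*circ(f,b,38))
for n,F in(('t',g),('s',f)):
    bx=(285,200,310,222) if n=='t' else (283,183,306,212)
    b=blob(F,bx,lambda im:im.max(axis=2)<90); print('knob',n,b['c'],b['pts'].min(0),b['pts'].max(0))
    print([proj(F,[508,18.5,z]) for z in(38,90)])
x=cv2.resize(f['color'][120:250,250:370],None,fx=4,fy=4,interpolation=cv2.INTER_CUBIC)
y=cv2.resize(g['color'][170:260,255:340],None,fx=4,fy=4,interpolation=cv2.INTER_CUBIC); y=cv2.copyMakeBorder(y,0,x.shape[0]-y.shape[0],0,0,0)
for F,P,o in((f,x,(250,120)),):
    pass
cv2.imwrite('pics/g5.png',np.hstack([x,y[:, :310]]))
E
```

```text
p [676.9 167.3 204.5] rot [3.1414e+00 1.0000e-03 3.1414e+00] F [ 0.1  0.3 -0.3] op 1.001 ff 0.0 t 65.7
 shift(after turn) [np.float64(168.9), np.float64(-148.8), np.float64(44.5)] turn deg -0.0
car top [299.61430678 213.21243483] [510.03814697  19.77631187] [190.84742737 192.56637573]
car side [294.75243049 209.69465993] [508.73751831  14.09419727] [189.96980286 198.26300049]
knob t [298.81538462 212.04529915] [297.125 209.125] [300.875 215.125]
[(np.float64(299.9743304844849), np.float64(213.60255718663)), (np.float64(300.216571289152), np.float64(211.38003261788256))]
knob s [294.11409346 191.65015343] [282.625 182.625] [305.375 207.875]
[(np.float64(294.0601679398734), np.float64(207.8508102134011)), (np.float64(294.0164790389097), np.float64(192.07014341762542))]
```

View pics/g5.png

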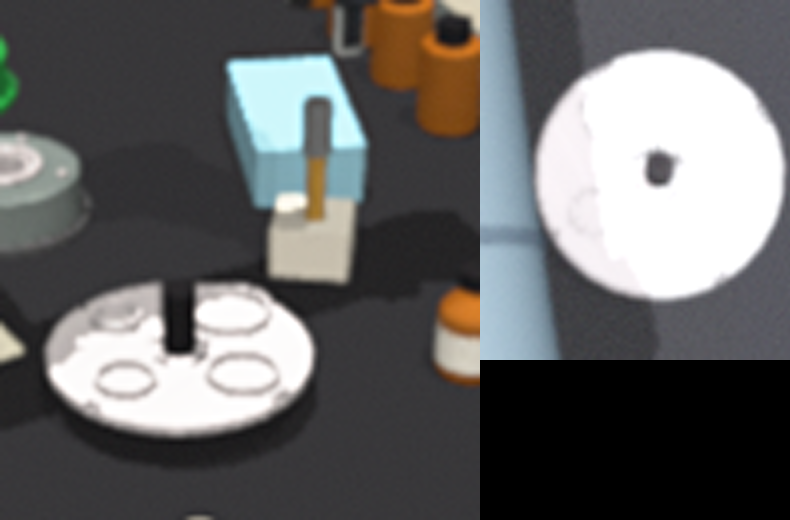

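The drift is back upright in its block at crop (317,180) and the gripper is clear. The carousel knob is at (180,318) in the side view, with pocket 4 the large ring at (232,313) and pocket 1 the small one at (117,318). Next, grasp the knob at (509.5,19.5).

carry_out --targets '[[[10,-9,0,0],[25,-22,0,0],[32,-28,0,0],[32,-28,0,0],[32,-28,10,0],[26,-23,20,0],[10.4,-9.8,20,0],[0,0,20,0],[0,0,20,0],[0,0,20,0],[0,0,15,0],[0,0,5,0],[0,0,0,0],[0,0,0,0],[0,0,0,0]]]'

```text
clock: 67.68
eef_pos: [509.9, 19.4, 74.6]
tcp_rot: [-3.142, 0.001, 3.141]
wrist_force: [0.2, -0.4, -0.6]
opening: 1.002
finger_force: 0.0
```

carry_out --targets '[[[0,0,0,0],[0,0,0,0],[0,0,0,0],[0,0,0,0],[0,0,0,0],[0,0,0,0],[0,0,0,0]]]' --gripper 0 --newtons 100

```text
clock: 68.55
eef_pos: [509.3, 20.1, 74.3]
tcp_rot: [3.14, 0.0, -3.141]
wrist_force: [-2.2, 2.1, 5.5]
opening: 0.279
finger_force: 97.7
```

carry_out --targets '[[[0,0,-5,0],[0,0,-15,0],[0,0,-25,0],[0,0,-15,0],[0,0,0,0],[0,0,0,0],[0,0,0,0]]]'

```text
clock: 69.42
eef_pos: [508.3, 19.6, 132.8]
tcp_rot: [3.141, -0.002, 3.141]
wrist_force: [0.7, 0.8, -8.7]
opening: 0.277
finger_force: 98.5
```

```bash
python3 - <<'E'
from h import *
to(464,319.3,150)
f=grab('side');g=grab('top')
cv2.imwrite('pics/g6.png',cv2.resize(f['color'][120:250,230:370],None,fx=4,fy=4,interpolation=cv2.INTER_CUBIC))
p=bot.get_obs()['eef_pos']
w=lambda th:(lambda im:gray(im)>th)
zt=p[2]-74.5+38
b=blob(g,(255,165,345,250),w(150));print('car top',b['c'],*circ(g,b,zt))
b=blob(f,(245,165,345,230),w(120));print('car side',b['c'],*circ(f,b,zt))
E
```

```text
p [508.3  19.6 132.8] rot [ 3.1413e+00 -2.3000e-03  3.1414e+00] F [ 0.7  0.8 -8.7] op 0.277 ff 98.5 t 69.42
 shift(after turn) [np.float64(44.3), np.float64(299.7), np.float64(-17.2)] turn deg -0.0
car top [301.25041006 204.94367755] [527.92810059  15.77833843] [170.02409363 279.61846924]
car side [300.37237467 189.31744481] [537.55767822  28.47296906] [186.01123047 276.91052246]
```

View pics/g6.png

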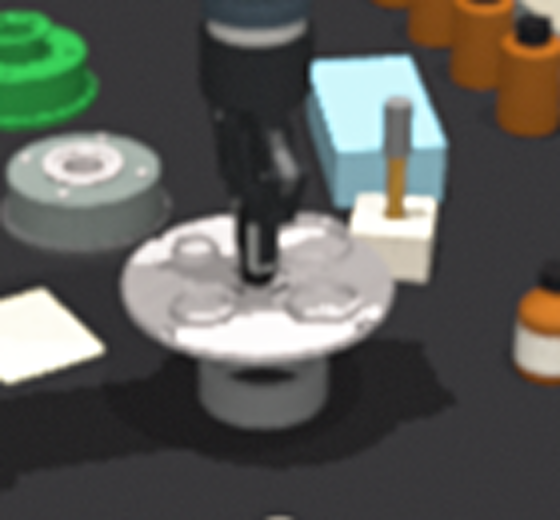

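The crop shows the carousel hanging level above the park ring at (265,390), clear of everything. Swinging it over the hub.

carry_out --targets '[[[1.5,10,0,0],[3,20,0,0],[4.4,30,0,0],[5,34,0,0],[5,34,0,0],[5,34,0,0],[5,34,0,0],[5,34,0,0],[4.4,30,0,0],[3,20,0,0],[2,13,0,0],[1,6.7,0,0],[0,0,0,0],[0,0,0,0],[0,0,0,0],[0,0,0,0]]]'

```text
clock: 71.53
eef_pos: [465.2, 318.8, 134.0]
tcp_rot: [-3.142, 0.0, 3.141]
wrist_force: [-0.0, 0.0, -8.5]
opening: 0.283
finger_force: 99.0
```

```bash
python3 - <<'E'
from h import *
import pickle
p=bot.get_obs()['eef_pos']; to(464,319.3,111)
f=grab('side');g=grab('top')
cv2.imwrite('pics/g7.png',np.hstack([cv2.resize(f['color'][90:200,195:305],None,fx=3.6,fy=3.6,interpolation=cv2.INTER_CUBIC),cv2.resize(g['color'][160:270,145:255],None,fx=3.6,fy=3.6,interpolation=cv2.INTER_CUBIC)]))
pickle.dump((f,g,p),open('car.pkl','wb'))
# cup, home, from the frames before (taken with the arm away): none stored -> side only
E
```

```text
p [465.2 318.8 134. ] rot [-3.1416e+00  1.0000e-04  3.1407e+00] F [-0.   0.  -8.5] op 0.283 ff 99.0 t 71.53
 shift(after turn) [np.float64(1.2), np.float64(0.5), np.float64(23.0)] turn deg -0.1
```

View pics/g7.png

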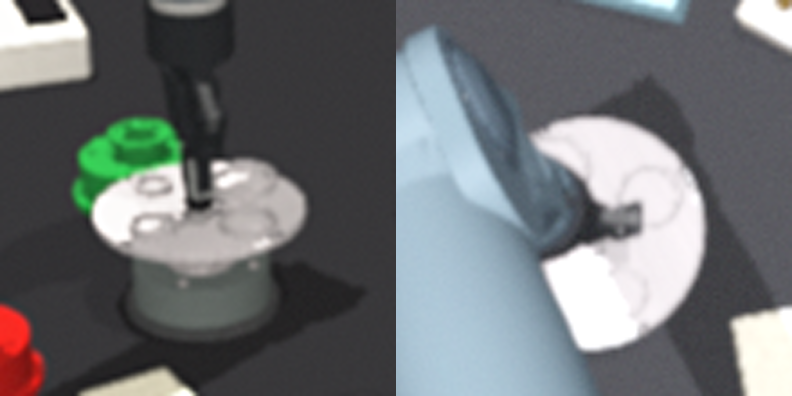

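The side crop shows the carousel level at (200,208) above the hub; in the top crop the disc is partly under the arm. Now measuring its centre with the same side camera that saw the cup.

```bash
python3 - <<'E'
from h import *
import pickle
f,g,p=pickle.load(open('car.pkl','rb'))
zt=p[2]-74.3+38
def fitc(P,lo,hi):
    A=np.c_[2*P,np.ones(len(P))]; 
    for _ in range(6):
        s=np.linalg.lstsq(A,(P**2).sum(1),rcond=None)[0]; c=s[:2]; r=np.sqrt(s[2]+c@c)
        k=abs(np.hypot(*(P-c).T)-r)<2.5; P,A=P[k],A[k]
    return c.round(1),round(r,1),len(P)
im=f['color'].astype(int)
for th in(120,130,140):
    b=blob(f,(215,130,285,170),lambda im:(im.min(axis=2)>th)&(im.max(axis=2)-im.min(axis=2)<14))
    P=np.array([onz(f,u,v,zt)[:2] for u,v in cv2.convexHull(b['pts'].astype(np.float32))[:,0]]); print('side',th,fitc(P,0,0),'TCP',p[:2].round(1))
for th in(130,150):
    b=blob(g,(145,190,245,262),lambda im:(im.min(axis=2)>th)&(im.max(axis=2)-im.min(axis=2)<18))
    P=np.array([onz(g,u,v,zt)[:2] for u,v in b['pts']]); P=P[P[:,1]<300]; print('top',th,fitc(P,0,0))
E
```

```text
side 120 (array([470.8, 290.8]), np.float64(120.9), 5) TCP [465.2 318.8]
side 130 (array([465.4, 312.1]), np.float64(99.3), 10) TCP [465.2 318.8]
side 140 (array([463.8, 313. ]), np.float64(97.6), 15) TCP [465.2 318.8]
top 130 (array([466. , 317.6]), np.float64(95.1), 47)
top 150 (array([466. , 314.2]), np.float64(91.4), 53)
```

carry_out --targets '[[[1,0.8,5,0],[0,0,7,0],[0,0,5,0],[0,0,2,0],[0,0,2,0],[0,0,2,0],[0,0,0,0],[0,0,0,0],[0,0,0,0]]]'

```text
clock: 72.75
eef_pos: [464.2, 320.1, 111.1]
tcp_rot: [3.141, 0.0, 3.141]
wrist_force: [-0.1, -1.0, -8.8]
opening: 0.279
finger_force: 99.0
```

carry_out --targets '[[[0,0,2,0],[0,0,2,0],[0,0,0,0],[0,0,0,0]]]'

```text
clock: 73.25
eef_pos: [464.0, 320.0, 106.9]
tcp_rot: [-3.142, -0.0, 3.141]
wrist_force: [-0.6, -0.1, -9.1]
opening: 0.279
finger_force: 99.0
```

No resistance with the spindle about 6 mm inside. Continuing down.

carry_out --targets '[[[0,0,3,0],[0,0,3,0],[0,0,2.5,0],[0,0,1,0],[0,0,1,0],[0,0,0,0],[0,0,0,0],[0,0,0,0]]]'

```text
clock: 74.25
eef_pos: [464.1, 320.0, 96.5]
tcp_rot: [3.141, 0.0, 3.141]
wrist_force: [1.3, -0.3, -8.6]
opening: 0.281
finger_force: 99.0
```

carry_out --targets '[[[0,0,0.8,0],[0,0,0.8,0],[0,0,0,0],[0,0,0,0]]]'

```text
clock: 74.75
eef_pos: [464.2, 320.1, 95.2]
tcp_rot: [3.141, 0.0, 3.141]
wrist_force: [-1.1, -0.2, -3.2]
opening: 0.279
finger_force: 99.3
```

Seated (the load has come off). Releasing and rising, then moving to the side so the cameras see everything.

carry_out --targets '[[[0,0,0,0],[0,0,0,0],[0,0,0,0],[0,0,0,0],[0,0,0,0],[0,0,0,0]]]' --gripper 1

```text
clock: 75.5
eef_pos: [464.1, 320.0, 94.8]
tcp_rot: [3.142, 0.0, 3.141]
wrist_force: [1.3, -0.5, -0.2]
opening: 1.002
finger_force: 0.0
```

carry_out --targets '[[[0,0,-10,0],[0,0,-25,0],[0,0,-40,0],[0,-30,-25,0],[0,-50,0,0],[0,-55,0,0],[0,-55,0,0],[0,-55,0,0],[0,-55,0,0],[0,-50,0,0],[0,-40,0,0],[0,-20,0,0],[0,0,0,0],[0,0,0,0]]]'

```text
clock: 77.25
eef_pos: [464.0, -89.4, 195.1]
tcp_rot: [3.141, 0.0, -3.141]
wrist_force: [0.2, 0.8, 0.5]
opening: 0.999
finger_force: 0.0
```

```bash
python3 - <<'E'
from h import *
import pickle
to(453,-175,120)
f=grab('side');g=grab('top')
pickle.dump((f,g),open('seat.pkl','wb'))
w=lambda th:(lambda im:gray(im)>th)
for n,F,box,z in(('jS t',g,(345,220,380,248),30),('jL t',g,(390,165,425,200),30),('car t',g,(160,190,240,262),59),('jS s',f,(288,243,312,259),30),('jL s',f,(365,263,400,281),30)):
    b=blob(F,box,w(150)); c,d=circ(F,b,z); print(n,b['c'].round(1),c.round(1),d.round(1))
a=cv2.resize(f['color'][110:210,195:305],None,fx=5,fy=5,interpolation=cv2.INTER_CUBIC)
b=cv2.resize(g['color'][180:270,155:250],None,fx=2.6,fy=2.6,interpolation=cv2.INTER_CUBIC)
b=cv2.copyMakeBorder(b,0,500-b.shape[0],0,0,0)
cv2.imwrite('pics/g8.png',np.hstack([a,b]))
E
```

```text
p [464.  -89.4 195.1] rot [ 3.1411e+00  3.0000e-04 -3.1414e+00] F [0.2 0.8 0.5] op 0.999 ff 0.0 t 77.25
 shift(after turn) [np.float64(11.0), np.float64(-85.6), np.float64(75.1)] turn deg 0.0
jS t [360.7 233.3] [ 450.7 -168.6] [ 95.9 116.6]
jL t [402.8 184.6] [ 602.5 -299.5] [ 51. 110.]
car t [200.2 226. ] [464.5 320.3] [191.7 192.8]
jS s [299.2 253.4] [ 452.7 -176.4] [24.7 35.1]
jL s [383.2 273.3] [ 615.1 -316.9] [49.3 56.9]
```

View pics/g8.png

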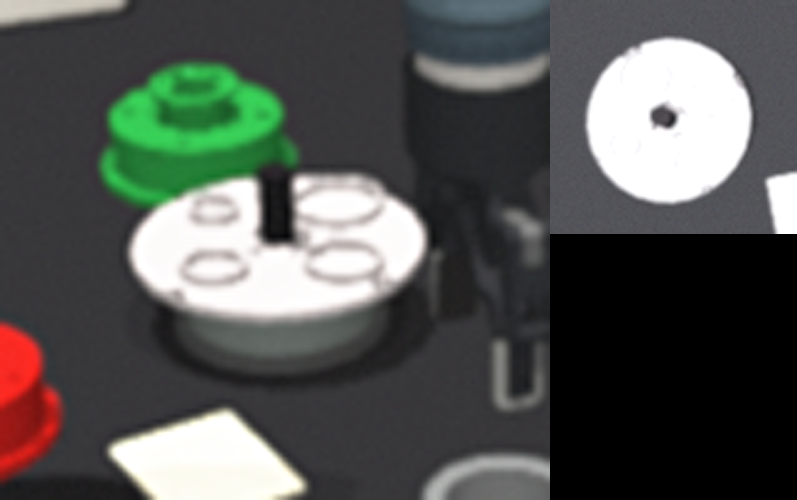

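The crop shows the carousel seated level on the hub. Pocket rims are at (214,209) one dot, (214,267) two, (345,262) three, (340,203) four; the jars have not moved. Computing the heading.

```bash
cat >> h.py <<'E'
def pockets(f,c0,pix,z=69):
    P=np.array([onz(f,u,v,z)[:2] for u,v in pix]); c=P[[0,2]].mean(0)/2+P[[1,3]].mean(0)/2
    ph=[np.degrees(np.arctan2(*(p-c)[::-1]))-90*i for i,p in enumerate(P)]
    ph=[(a+180)%360-180 for a in ph]
    return P,c,np.hypot(*(P-c).T),ph
E
python3 - <<'E'
from h import *
import pickle
f,g=pickle.load(open('seat.pkl','rb'))
pix=[(195+(u+.5)/5-.5,110+(v+.5)/5-.5) for u,v in((214,209),(214,267),(345,262),(340,203))]
P,c,r,ph=pockets(f,None,pix); print(P.round(1),c.round(1),r.round(1),np.round(ph,1))
# refine: rim rings darker than disc: adaptive threshold
x0,y0=220,140
im=cv2.resize(f['color'][140:180,215:285],None,fx=8,fy=8,interpolation=cv2.INTER_CUBIC).min(axis=2)
m=cv2.adaptiveThreshold(im,255,cv2.ADAPTIVE_THRESH_MEAN_C,cv2.THRESH_BINARY_INV,61,6)
cs,_=cv2.findContours(m,cv2.RETR_LIST,cv2.CHAIN_APPROX_NONE)
for k in cs:
    if len(k)>40:
        h=cv2.convexHull(k)
        if len(h)<6: continue
        e=cv2.fitEllipse(h); u,v=(np.array(e[0])+.5)/8-.5+[215,140]
        w=onz(f,u,v,69); print(np.round((u,v),1),w[:2].round(1),(np.array(e[1])/8).round(1),len(k))
E
```

```text
[[432.5 361.7]
 [412.  281.8]
 [491.7 260.2]
 [512.9 341.9]] [462.2 311.4] [58.5 58.3 59.1 59.1] [120.6 120.5 119.9 121.1]
[236.5 179.1] [383.5 181.7] [1.4 3.4] 58
[263.2 179.1] [458.6 154.7] [1.9 5.1] 83
[278.8 176.8] [507.  152.5] [1.5 4.1] 82
[280.1 174.1] [515.8 166.9] [1.5 2.3] 46
[284.1 166.8] [542.4 207.3] [ 4.4 12.9] 215
[237.5 163.1] [412.1 281. ] [ 8.4 14.8] 444
[263.6 152.5] [511.1 324.5] [ 5.8 15.1] 255
[237.6 152.4] [431.3 354.6] [ 6.5 10.5] 259
[257.4 147.6] [502.3 366.7] [1.1 3. ] 49
[250.3 158.6] [458.4 297.1] [30.2 60. ] 1875
[278.2 142. ] [580.5 383.9] [3.2 7.3] 137
[250.1 160. ] [455.1 287.8] [45.  70.7] 1739
[219.9 142.3] [394.  449.8] [4.4 6.1] 139
```

The four rings agree on a heading of 120.5°, so pocket 1 is at about (434.8,370.1) and pocket 4 at about (514.2,349.5). A quick check on fingertip height when nearly closed, then the pick.

```bash
python3 - <<'E'
from h import *
import pickle
f,g=pickle.load(open('seat.pkl','rb'))
for n,(x,y,z),px in(('carousel grip',(508.3,19.6,132.8),(230+257/4,120+278/4)),('drift grip',(675.1,168.4,209.5),(300+185/6,120+72/6)),('open',(464,-89.4,195.1),(195+518/5,110+408/5))):
    print(n,px,[ (d,np.round(proj(f,[x,y,z-d]),1)) for d in(6,13,19,26,32)])
print(bot.tip_extent); to(453.5,-173.8,60)
E
```

```text
carousel grip (294.25, 189.5) [(6, array([294. , 180.4])), (13, array([294. , 182.6])), (19, array([294. , 184.5])), (26, array([294. , 186.6])), (32, array([294. , 188.5]))]
drift grip (330.8333333333333, 132.0) [(6, array([329.9, 125.6])), (13, array([329.9, 127.7])), (19, array([329.8, 129.6])), (26, array([329.7, 131.7])), (32, array([329.7, 133.6]))]
open (298.6, 191.6) [(6, array([291.8, 181.7])), (13, array([291.8, 184.1])), (19, array([291.8, 186.2])), (26, array([291.8, 188.6])), (32, array([291.8, 190.7]))]
19.0
p [464.  -89.1 195. ] rot [ 3.1413e+00  1.0000e-04 -3.1404e+00] F [ 0.7 -0.2 -0.6] op 1.006 ff 0.0 t 77.35
 shift(after turn) [np.float64(10.5), np.float64(-84.7), np.float64(135.0)] turn deg 0.1
```

carry_out --targets '[[[3,-25,0,0],[4,-35,20,0],[3.5,-24.7,30,0],[0,0,35,0],[0,0,35,0],[0,0,25,0],[0,0,13,0],[0,0,5,0],[0,0,0,0],[0,0,0,0]]]'

```text
clock: 78.6
eef_pos: [454.3, -175.1, 32.7]
tcp_rot: [-3.141, 0.002, 3.142]
wrist_force: [-0.2, 0.3, -0.5]
opening: 1.003
finger_force: 0.0
```

carry_out --targets '[[[0,0,0,0],[0,0,0,0],[0,0,0,0],[0,0,0,0],[0,0,0,0],[0,0,0,0],[0,0,0,0]]]' --gripper 0 --newtons 20

```text
clock: 79.47
eef_pos: [453.5, -174.8, 32.0]
tcp_rot: [-3.141, 0.0, 3.141]
wrist_force: [-0.9, 0.7, 4.2]
opening: 0.291
finger_force: 19.6
```

carry_out --targets '[[[0,0,0,0],[0,0,0,0],[0,0,0,0],[0,0,0,10],[0,0,0,10],[0,0,0,10],[0,0,0,10],[0,0,0,10],[0,0,0,10],[0,0,0,10],[0,0,0,10],[0,0,0,10],[0,0,0,0],[0,0,0,0]]]' --gripper 0.6

```text
clock: 81.22
eef_pos: [453.5, -174.6, 31.7]
tcp_rot: [-3.142, -0.0, 1.573]
wrist_force: [1.0, -0.5, -0.5]
opening: 0.605
finger_force: 0.0
```

carry_out --targets '[[[0,0,0,0],[0,0,0,0],[0,0,0,0],[0,0,0,0],[0,0,0,0],[0,0,0,0]]]' --gripper 0 --newtons 30

```text
clock: 81.98
eef_pos: [453.5, -174.7, 31.9]
tcp_rot: [3.141, 0.0, 1.571]
wrist_force: [-0.7, 1.5, 5.2]
opening: 0.283
finger_force: 29.5
```

Jar 1 is gripped (opening matches 26 mm). Lifting and carrying it over pocket 1.

carry_out --targets '[[[0,0,-10,0],[0,0,-30,0],[0,0,-45,0],[10,0,-35,0],[25,-1.5,-5,0],[40,-2,0,0],[50,-2,0,0],[55,-2,0,0],[55,-2,0,0],[55,-2,0,0],[55,-2,0,0],[55,-2,0,0],[50,-2,0,0],[40,-1.5,0,0],[30,-1,0,0],[16,-0.7,0,0],[8.8,0,0,0],[0,0,0,0]]]'

```text
clock: 84.22
eef_pos: [433.0, 369.8, 156.8]
tcp_rot: [3.142, 0.0, 1.57]
wrist_force: [0.1, 1.1, -0.5]
opening: 0.282
finger_force: 29.5
```

carry_out --targets '[[[0,0,0,-10.2],[0,0,0,-10.2],[0,0,0,-10.1],[0,0,0,0],[0,0,0,0],[0,0,0,0]]]'

```text
clock: 84.98
eef_pos: [432.9, 369.8, 156.9]
tcp_rot: [3.142, 0.0, 2.101]
wrist_force: [-0.4, -0.1, 1.0]
opening: 0.28
finger_force: 29.5
```

```bash
python3 - <<'E'
from h import *
import pickle
to(434.8,370.1,106,np.radians(120.5))
f=grab('side');g=grab('top'); pickle.dump((f,g),open('j1.pkl','wb'))
cv2.imwrite('pics/g9.png',cv2.resize(f['color'][100:190,205:295],None,fx=6,fy=6,interpolation=cv2.INTER_CUBIC))
p=bot.get_obs()['eef_pos']
q=lambda P:((np.array(proj(f,P))-[205,100]+.5)*6).round(0)
print('jar bottom',q([p[0],p[1],p[2]-32]),'pocket floor',q([434.8,370.1,59]),'rim',q([434.8,370.1,69]))
E
```

```text
p [432.9 369.8 156.9] rot [3.1416 0.     2.1012] F [-0.4 -0.1  1. ] op 0.28 ff 29.5 t 84.97
 shift(after turn) [np.float64(-0.7), np.float64(1.8), np.float64(50.9)] turn deg -0.1
jar bottom [188. 212.] pocket floor [199. 321.] rim [198. 304.]
```

View pics/g9.png

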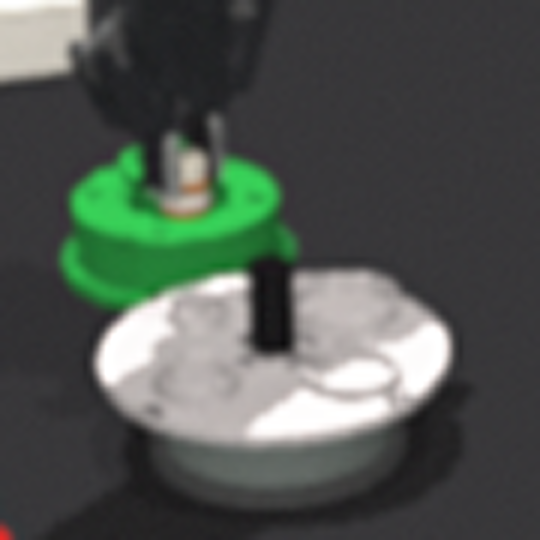

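The crop shows jar 1 upright with its bottom at (187,212) as predicted; pocket 1 is at (200,314), consistent with its computed place. Lowering.

carry_out --targets '[[[-0.7,1.8,15,0],[0,0,20,0],[0,0,12,0],[0,0,4,0],[0,0,0,0],[0,0,0,0],[0,0,3,0],[0,0,3,0],[0,0,3,0],[0,0,0,0],[0,0,0,0]]]'

```text
clock: 86.45
eef_pos: [434.8, 370.4, 96.8]
tcp_rot: [3.142, -0.0, 2.103]
wrist_force: [0.0, 0.2, -0.8]
opening: 0.281
finger_force: 29.5
```

It is inside the pocket without resistance. Lowering to the floor.

carry_out --targets '[[[0,0,2,0],[0,0,2,0],[0,0,1.2,0],[0,0,0,0],[0,0,0,0],[0,0,0,0]]]'

```text
clock: 87.2
eef_pos: [434.8, 370.5, 91.7]
tcp_rot: [3.141, -0.0, 2.103]
wrist_force: [-0.8, -0.8, -0.2]
opening: 0.279
finger_force: 29.5
```

carry_out --targets '[[[0,0,0.7,0],[0,0,0,0],[0,0,0,0]]]'

```text
clock: 87.58
eef_pos: [434.8, 370.4, 90.9]
tcp_rot: [3.142, -0.0, 2.103]
wrist_force: [-0.4, -0.1, -0.4]
opening: 0.284
finger_force: 29.5
```

carry_out --targets '[[[0,0,0,0],[0,0,0,0],[0,0,0,0],[0,0,0,0]]]' --gripper 0.55

```text
clock: 88.08
eef_pos: [434.8, 370.4, 90.9]
tcp_rot: [3.141, -0.0, 2.103]
wrist_force: [-0.1, 0.9, 0.9]
opening: 0.549
finger_force: 0.0
```

carry_out --targets '[[[0,0,-8,0],[0,0,-25,0],[0,0,-40,0],[0,0,-30,0],[0,0,0,8],[0,0,0,8],[0,0,0,8],[0,0,0,6.5],[0,0,0,0]]]'

```text
clock: 89.2
eef_pos: [434.9, 370.5, 194.5]
tcp_rot: [3.141, -0.0, 1.572]
wrist_force: [-0.1, -0.7, 0.7]
opening: 0.549
finger_force: 0.0
```

carry_out --targets '[[[-30,6,0,0],[-50,15,0,0],[-55,18,0,0],[-55,18,0,0],[-55,18,0,0],[-55,18,0,0],[-55,18,0,0],[-55,18,0,0],[-50,15,0,0],[-40,8,0,0],[-20,3,0,0],[0,0,0,0],[0,0,0,0]]]' --gripper 1

```text
clock: 90.82
eef_pos: [589.4, -148.1, 194.0]
tcp_rot: [-3.141, -0.001, 1.572]
wrist_force: [0.0, 0.7, 0.3]
opening: 1.003
finger_force: 0.0
```

```bash
python3 - <<'E'
from h import *
import pickle
to(615.5,-315,120,np.pi/2)
f=grab('side');g=grab('top'); pickle.dump((f,g),open('p1.pkl','wb'))
w=lambda th:(lambda im:gray(im)>th)
for n,F,box,z in(('jL t',g,(390,165,425,200),30),('car t',g,(160,190,240,262),59),('jL s',f,(365,263,400,281),30)):
    b=blob(F,box,w(150)); c,d=circ(F,b,z); print(n,b['c'].round(1),c.round(1),d.round(1))
a=cv2.resize(f['color'][120:190,205:295],None,fx=5,fy=5,interpolation=cv2.INTER_CUBIC)
b=cv2.resize(g['color'][150:220,365:435],None,fx=5,fy=5,interpolation=cv2.INTER_CUBIC)
cv2.imwrite('pics/g10.png',np.hstack([a,b]))
E
```

```text
p [ 589.4 -148.1  194. ] rot [-3.1412e+00 -9.0000e-04  1.5724e+00] F [0.  0.7 0.3] op 1.003 ff 0.0 t 90.83
 shift(after turn) [np.float64(-166.9), np.float64(26.1), np.float64(74.0)] turn deg 0.1
jL t [397.7 179.5] [ 622.9 -287.4] [ 71.9 127.9]
car t [200.2 226. ] [464.6 320.3] [191.8 192.9]
jL s [383.2 273.3] [ 615.1 -316.9] [49.3 56.9]
```

View pics/g10.png

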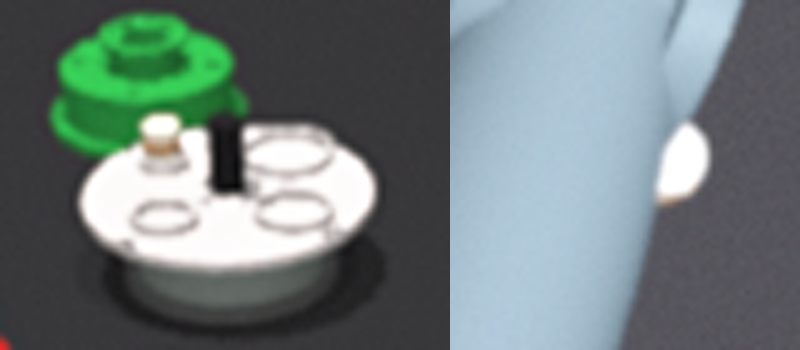

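Jar 1 is standing upright in pocket 1 at crop (160,145), and the pocket rings are where they were, so the heading is unchanged. Jar 4 is unmoved in the side view. I have used all 14 pictures, so I go on by numbers: check beaker and dish clearances for the jar-4 grasp.

```bash
python3 - <<'E'
from h import *
import pickle
f,g=pickle.load(open('p1.pkl','rb')); t=pickle.load(open('top0.pkl','rb'))
print('beaker side base',onz(f,594/1.4,377/1.4,0).round(0),'rim side',onz(f,598/1.4,340/1.4,90).round(0),'top base',onz(t,563/1.4,205/1.4,0).round(0),'top rim',onz(t,572/1.4,193/1.4,90).round(0))
pix=[(205+(u+.5)/5-.5,120+(v+.5)/5-.5) for u,v in((165,217),(295,210),(290,155))]
P=np.array([onz(f,u,v,64)[:2] for u,v in pix]); c=np.array([464.2,320.1]); d=P-c
print(P.round(1),np.degrees(np.arctan2(d[:,1],d[:,0]))-[90,180,-90])
b=blob(f,(365,263,400,281),lambda im:gray(im)>150); print('jar4 side',b['c'].round(1))
E
```

```text
beaker side base [ 738. -305.    0.] rim side [ 728. -314.   90.] top base [ 734. -306.    0.] top rim [ 735. -304.   90.]
[[414.7 291. ]
 [495.1 272.1]
 [514.8 348.8]] [-239.60236329 -237.22566221  119.59772685]
jar4 side [383.2 273.3]
```

Beaker edge is at x≈699, clear of the open fingers (≤672). I'll centre jar 4 by two orthogonal squeezes at yaw 120.5° and 210.5°.

carry_out --targets '[[[-20,3,0,0],[-40,6,0,0],[-45,7,0,0],[-35,6,10,0],[-20,3,20,0],[-7.6,0.9,25,0],[0,0,25,-10.2],[0,0,20,-10.2],[0,0,0,-10.1],[0,0,0,0],[0,0,0,0],[0,0,0,0]]]'

```text
clock: 92.42
eef_pos: [615.7, -317.3, 94.1]
tcp_rot: [3.141, 0.0, 2.102]
wrist_force: [0.0, -0.4, -0.3]
opening: 0.997
finger_force: 0.0
```

```bash
python3 - <<'E'
from h import *
to(615.3,-315.5,32,np.radians(120.5))
E
```

```text
p [ 615.7 -317.3   94.1] rot [3.1412e+00 4.0000e-04 2.1018e+00] F [ 0.  -0.4 -0.3] op 0.997 ff 0.0 t 92.42
 shift(after turn) [np.float64(1.7), np.float64(0.5), np.float64(62.1)] turn deg -0.1
```

carry_out --targets '[[[1.7,0.5,15,0],[0,0,25,0],[0,0,15,0],[0,0,7,0],[0,0,0,0],[0,0,0,0]]]'

```text
clock: 93.18
eef_pos: [615.7, -315.9, 32.8]
tcp_rot: [3.141, 0.001, 2.103]
wrist_force: [0.8, 1.2, -0.2]
opening: 1.0
finger_force: 0.0
```

carry_out --targets '[[[0,0,0,0],[0,0,0,0],[0,0,0,0],[0,0,0,0],[0,0,0,0],[0,0,0,0]]]' --gripper 0 --newtons 20

```text
clock: 93.92
eef_pos: [615.5, -315.7, 32.7]
tcp_rot: [3.141, 0.001, 2.103]
wrist_force: [-1.4, 1.3, 5.2]
opening: 0.56
finger_force: 20.4
```

carry_out --targets '[[[0,0,0,0],[0,0,0,0],[0,0,0,0],[0,0,0,-10],[0,0,0,-10],[0,0,0,-10],[0,0,0,-10],[0,0,0,-10],[0,0,0,-10],[0,0,0,-10],[0,0,0,-10],[0,0,0,-10],[0,0,0,0],[0,0,0,0]]]' --gripper 0.85

```text
clock: 95.68
eef_pos: [615.0, -315.5, 31.7]
tcp_rot: [3.141, -0.0, -2.612]
wrist_force: [-0.7, -0.4, -0.8]
opening: 0.845
finger_force: 0.0
```

carry_out --targets '[[[0,0,0,0],[0,0,0,0],[0,0,0,0],[0,0,0,0],[0,0,0,0],[0,0,0,0]]]' --gripper 0 --newtons 30

```text
clock: 96.42
eef_pos: [615.3, -315.6, 32.2]
tcp_rot: [-3.141, 0.0, -2.61]
wrist_force: [-1.5, 0.6, 4.3]
opening: 0.555
finger_force: 30.8
```

Jar 4 is gripped (opening matches 50 mm). Lifting and carrying it over pocket 4.

carry_out --targets '[[[0,0,-10,0],[0,0,-30,0],[0,0,-45,0],[0,0,-35,0],[-3.7,9.3,-5,0],[-9.3,23.2,0,0],[-14.9,37.1,0,0],[-18.6,46.4,0,0]]]'

```text
clock: 97.42
eef_pos: [595.0, -190.4, 154.8]
tcp_rot: [3.139, -0.001, -2.611]
wrist_force: [0.4, 0.6, -0.3]
opening: 0.556
finger_force: 31.2
```

carry_out --targets '[[[-20.5,51,0,0],[-20.5,51,0,0],[-20.5,51,0,0],[-20.5,51,0,0],[-20.5,51,0,0],[-20.5,51,0,0],[-18.6,46.4,0,0],[-18.6,46.4,0,0],[-16.7,41.8,0,0],[-14.9,37.1,0,0],[-7.4,18.6,0,0],[-4.8,12.1,0,0],[0,0,0,0],[0,0,0,0],[0,0,0,0]]]'

```text
clock: 99.3
eef_pos: [514.5, 348.6, 157.0]
tcp_rot: [-3.141, -0.0, -2.611]
wrist_force: [0.3, 0.4, -0.6]
opening: 0.558
finger_force: 31.2
```

```bash
python3 - <<'E'
from h import *
import pickle
to(514.2,349.5,106,np.radians(210.5))
f=grab('side'); p=bot.get_obs()['eef_pos']
# amber body of the held jar -> its left/right extent, against the predicted axis
x0,x1,y0,y1=235,300,110,150
h=cv2.cvtColor(f['color'],cv2.COLOR_BGR2HSV)
for z in (22,30): print('pred jar axis px at',z,np.round(proj(f,[p[0],p[1],p[2]-32+30-z]),1))
w=lambda im:gray(im)>150
for box in((245,115,285,140),): 
    b=blob(f,box,w); print('white blob',b['c'].round(1),b['pts'].min(0),b['pts'].max(0))
E
```

```text
p [514.5 348.6 157. ] rot [-3.1414 -0.     -2.611 ] F [ 0.3  0.4 -0.6] op 0.558 ff 31.2 t 99.3
 shift(after turn) [np.float64(-0.2), np.float64(0.9), np.float64(51.0)] turn deg -0.1
pred jar axis px at 22 [261.8 131.5]
pred jar axis px at 30 [261.9 133.7]
white blob [258.5 127.3] [253.375 123.875] [263.625 130.125]
```

carry_out --targets '[[[-0.2,0.9,15,0],[0,0,20,0],[0,0,12,0],[0,0,4,0],[0,0,0,0],[0,0,0,0],[0,0,3,0],[0,0,3,0],[0,0,2,0],[0,0,0,0],[0,0,0,0]]]'

```text
clock: 100.72
eef_pos: [513.9, 350.5, 97.9]
tcp_rot: [3.142, 0.0, -2.609]
wrist_force: [0.0, -0.6, -0.6]
opening: 0.555
finger_force: 31.2
```

It enters freely. Lowering to the floor.

carry_out --targets '[[[0,-0.6,2,0],[0,0,2,0],[0,0,2,0],[0,0,0,0],[0,0,0,0],[0,0,0,0]]]'

```text
clock: 101.48
eef_pos: [514.3, 350.1, 92.0]
tcp_rot: [3.142, 0.0, -2.609]
wrist_force: [-0.1, -0.0, -0.7]
opening: 0.554
finger_force: 31.2
```

carry_out --targets '[[[0,0,0.8,0],[0,0,0,0],[0,0,0,0]]]'

```text
clock: 101.85
eef_pos: [514.2, 350.0, 91.1]
tcp_rot: [3.142, 0.0, -2.609]
wrist_force: [-0.4, 0.0, -0.8]
opening: 0.558
finger_force: 31.2
```

carry_out --targets '[[[0,0,0,0],[0,0,0,0],[0,0,0,0],[0,0,0,0]]]' --gripper 0.78

```text
clock: 102.35
eef_pos: [514.3, 350.0, 91.2]
tcp_rot: [3.142, 0.0, -2.609]
wrist_force: [0.0, -0.3, -0.4]
opening: 0.782
finger_force: 0.0
```

carry_out --targets '[[[0,0,-8,0],[0,0,-25,0],[0,0,-40,0],[0,0,-30,0],[0,-30,0,0],[0,-50,0,0],[0,-55,0,0],[0,-55,0,0],[0,-50,0,0],[0,-40,0,0],[0,-20,0,0],[0,0,0,0],[0,0,0,0]]]'

```text
clock: 103.98
eef_pos: [665.7, 93.0, 194.3]
tcp_rot: [3.141, 0.0, -2.608]
wrist_force: [0.8, 0.1, 1.1]
opening: 0.783
finger_force: 0.0
```

```bash
python3 - <<'E'
from h import *
import pickle
to(514,350,200,np.radians(210.5))
f=grab('side');g=grab('top'); pickle.dump((f,g),open('end.pkl','wb'))
o=pickle.load(open('p1.pkl','rb'))[0]
d=cv2.absdiff(f['color'],o['color']).max(axis=2)[115:185,205:295]
ys,xs=np.where(d>40); print('changed px x',xs.min()+205,xs.max()+205,'y',ys.min()+115,ys.max()+115)
# amber in side view around carousel
a=f['color'].astype(int); m=((a[...,2]-a[...,0]>35)&(a[...,2]>110))[115:175,215:290].astype(np.uint8)
n,l,s,c=cv2.connectedComponentsWithStats(m)
for i in range(1,n):
    if s[i,4]>3: print('amber',s[i,:5]+[215,115,0,0,0],c[i]+[215,115])
for nm,P in(('jar1',(434.8,370.3)),('jar4',(514.3,350.0))):
    print(nm,'pred axis px at h=0,15,19,30:',[np.round(proj(f,[*P,59+h]),1).tolist() for h in(0,15,19,30)])
w=lambda im:gray(im)>150
b=blob(g,(160,190,240,262),w); print('car t',*circ(g,b,59))
cs=cv2.resize(f['color'][128:152,222:282],None,fx=1,fy=1); print(cs.min(axis=2)[:,:].tolist() if 0 else '')
i=f['color'][136:162,250:278]; print('\n'.join(' '.join('%3d/%3d'%(p[0],p[2]) for p in r[::2]) for r in i[::2]))
E
```

```text
p [665.7  93.  194.3] rot [ 3.1407  0.     -2.6079] F [0.8 0.1 1.1] op 0.783 ff 0.0 t 103.97
 shift(after turn) [np.float64(0.3), np.float64(298.5), np.float64(-5.7)] turn deg 0.1
changed px x 253 270 y 139 152
amber [234 148   7   3  20] [236.85 148.95]
amber [254 147  16   5  44] [261.13636364 149.27272727]
jar1 pred axis px at h=0,15,19,30: [[237.6, 152.9], [237.4, 148.8], [237.3, 147.7], [237.1, 144.7]]
jar4 pred axis px at h=0,15,19,30: [[262.4, 151.8], [262.3, 147.7], [262.2, 146.7], [262.1, 143.6]]
car t [464.50112915 320.49667358] [191.86947632 193.0680542 ]

 44/ 30  56/ 54  58/ 57  58/ 56  56/ 54  57/ 56  58/ 56  57/ 57  57/ 54  58/ 57  57/ 56  57/ 55  60/ 57  58/ 57
 42/ 28  63/ 53  59/ 57  56/ 54  55/ 53  51/ 49  52/ 49  52/ 49  54/ 52  57/ 55  57/ 55  58/ 56  57/ 56  59/ 58
 42/ 28  56/ 39  59/ 50  68/ 72 133/150 154/175 179/207 176/202 124/140  72/ 77  53/ 51  57/ 56  58/ 57  57/ 57
 42/ 37  49/ 37  85/ 91 229/250 255/255 254/255 253/255 254/255 255/255 240/255  82/ 86  56/ 55  58/ 57  58/ 56
 43/ 43  35/ 33 135/153 255/255 252/255 251/255 251/254 251/255 253/255 255/25
[... 229 characters left out ...]
/203 111/114  56/ 55  55/ 53
 26/ 25  29/ 29 161/174 138/176  99/165  85/165  83/164  84/164 113/170 145/176 207/219 239/246 191/201  76/ 77
 26/ 25  18/ 16 158/165 195/206 199/213 207/223 204/222 209/224 201/216 201/212 175/185 250/253 255/255 240/247
 27/ 27  19/ 18 179/187 197/207 192/201 196/207 188/199 193/202 194/204 204/216 249/252 253/254 252/254 255/255
 24/ 24  16/ 15 137/143 196/206 249/252 249/253 233/239 240/245 252/254 254/255 251/253 249/252 246/249 243/248
 75/ 79  84/ 90 125/130 180/189 231/238 196/207 178/188 177/188 186/197 218/225 237/244 241/246 240/245 240/245
247/253 250/255 204/214 180/189 148/155 195/205 216/225 213/223 216/224 202/212 193/203 236/241 240/245 243/248
```

Jar 4's cap is centred at px (262,143.5), exactly where a seated jar should be, with a level amber band. Jar 1 is in place as well and the carousel is centred. The gripper is clear, so I hand in.

```bash
python3 -c "
from workcell import bot
print(bot.close_job())"
```

```text
the job is handed in; nothing more can be done
None
```

I handed the job in at about 104 s: the cup is home and square, the drift is back in its block, the carousel is seated on the cup, and the two jars present (26 mm and 50 mm) are in pockets 1 and 4. `close_job()` returned no verdict.

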